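Fetch the strayed tin from under the rack with the reacher

TASK

The red-lidded tin has slid to the back of the low bay under the clear rack. Pick up the reacher by its grip and trigger, put its jaws around the tin, squeeze the trigger by feel until the jaws hold the tin firmly without denting it, and draw it out along the shelf until it stands well clear of the rack. Then let the tin go, back the reacher away from it and lay the reacher flat on the shelf; keep your fingers off the tin and leave the other things where they are and do not knock the rack.

Things in the scene. Friction and masses are not known exactly. Their poses are not given: they have to be found in the camera images.
- reacher_grip (a point): Where to hold the reacher (0.27 kg, 270 mm long): midway between its upright black fixed plate and orange trigger plate, 23 mm above its underside. x forward to the jaws, y to the trigger, z up. Plates 70 mm long, from the underside to 46 mm up, outer faces at y -31 and +31 mm: grip across these from above. A cross bar joins them behind (x -59 to -37). Ahead of them nothing is over 32 mm high
- trigger_face (a point): Middle of the orange trigger plate's outer face, 31 mm to the +y side of the grip point. Squeezed, it slides up to 32 mm straight towards the black plate against a return spring: 5 N at rest and 0.15 N more per mm. A light pinch of some 3 mm carries the reacher. Trigger and moving jaw are one piece: the jaw gap shrinks by exactly as much as the plates are squeezed
- reacher_jaws (a point): Middle of the jaws, 190 mm ahead of the grip point, 20 mm above the underside. Two flat upright rubber pads, 36 mm long (x), 18 mm high (11 to 29 mm above the underside), close across y. The fixed (-y) pad is on a thumb screw left anywhere from 27 to 40 mm off the middle, not measured: free gap 57 to 70 mm, so feel for the contact. Jaws and screw reach 62 mm to the -y, 45 mm to the +y side
- moving_pad (a point): Middle of the inner face of the trigger-side jaw pad, which moves with the trigger; free, 30 mm to the +y side of the middle of the jaws. It is sprung: once both pads touch something, each further mm of squeeze adds about 3 N on each side of it and on each plate
- tin_center (a point): Middle of the tin with the red lid: upright cylinder 44 mm across, 34 mm high, 0.08 to 0.15 kg; this point is 17 mm above its base, z up. Its thin wall dents when a jaw presses on it with more than 8 N; it is held firmly from 3 N on each side (aim for 4 to 6 N)
- rack: Three-tier clear acrylic rack, fixed, 240 mm wide (its x), 170 mm deep (its y), 158 mm high (192 mm with the tins on it). Origin on the shelf under its middle. The low bay below it is open only on its -y side (mouth at y -85 mm), with 4 mm panels at the sides and back; clear height 62 mm; the bare shelf runs on through it without a step
- tin2: Another tin of the same size with a plain aluminium lid, in the same bay at the +x side, leave it there. Origin under its middle
- funnel: Green silicone funnel standing mouth down, 80 mm across, 70 mm high; leave it. Origin under its middle
- strainer: Stainless tea strainer ball, 46 mm across, 40 mm high, with a 120 mm sprung-clip handle along its x; leave it. Origin under the ball

How it is judged:
On the way, in this order (a step that is already met when the one before it is completed fails the run):
1. the tin is held firmly between the jaws (3 N a side, 6 N for both added) while still under the rack (contact force between reacher and tin above 6 N and y of tin_center in the frame of rack above -0.05 m), for 0.2 s.
2. the tin has been drawn out of the bay, still pinched in the jaws (over 3 N, both added) (contact force between reacher and tin above 3 N and y of tin_center in the frame of rack below -0.125 m), for 0.1 s.
At the end, for the whole second after the job is handed in: Tin upright and still on the shelf before the rack's mouth: centre 40 to 365 mm out from the mouth, within 250 mm of the rack's middle line. Reacher flat and still on the shelf, not touching the tin, middle of its jaws over 45 mm from the tin's centre (y of tin_center in the frame of rack between -0.45 and -0.125 m and x of tin_center in the frame of rack between -0.25 and 0.25 m and angle between each of tin_center, reacher_grip's own z axis and vertical below 0.1 rad and height (world z) of tin_center between 0.012 and 0.022 m and linear speed of each of tin, reacher below 0.01 m/s and contact force between reacher and tin below 0.1 N and horizontal distance between tin_center and reacher_jaws above 0.045 m and height (world z) of reacher_grip below 0.03 m).
It fails at once if the tin is dented: the reacher presses on it with more than 16 N, both jaws added (8 N a side) (contact force between reacher and tin above 16 N).
It fails at once if the fingers touch the tin (contact force between the fingers and tin above 0.5 N).
It fails at once if the tin is tipped over (angle between tin_center's own z axis and vertical above 0.6 rad).
It fails at once if the rack is struck with more than 12 N (contact force between any of reacher, the arm, the fingers and rack above 12 N).
It fails at once if another thing is moved more than 15 mm (distance of any of tin2, funnel, strainer from where it was at the start of the episode above 0.015 m).
It also fails if it takes over 72 s, if anything falls off the work surface, if the arm or the gripper's body presses on something with over 40 N, if the wrist force passes 120 N, or if a joint passes its speed limit or range.

ROBOT

A 7-joint arm with a two-finger parallel gripper is mounted at the origin on the work surface. World frame = base frame: x ahead of the robot, y to its left, z up, the work surface at z = 0. Lengths are in m, angles in rad, forces in N, time in s.
With the tool pointing down it reaches from about 0.4 to 0.75 m from the base axis. Payload 19.5 kg.
Tool frame: the origin (TCP) lies on the centre line of the jaws, within the pads' length; the fingertips stand robot.tips_ahead ahead of it and the grasp point (between the pads) is the TCP (robot.tips_ahead is the distance from the TCP to the fingertips, in m); x points along the fingers, z is the direction in which the jaws open and shut, and the axes are right-handed (so a half turn about x gives the same grasp; the last joint's range is limited). The gripper opens to 85 mm and grips with 20 to 120 N. Pads are 22 mm wide; open, the fingers measure 114 mm over their backs; the gripper's body (76 mm by 85 mm) begins 54 mm behind the grasp point. The pads swing forward as they close: fully open they stand 13 mm farther back than shut.
Start: joints at [1.096, 0.707, -0.028, 1.485, 0.022, 0.951, -0.075], TCP at [0.241, -0.522, 0.25] pointing down, gripper open.
Joint ranges: [-2.71, 2.71], [-0.32, 2.16], [-1.57, 1.52], [0, 2.45], [-1.46, 4.6], [0, 2.02], [-2.83, 2.83]. Speed limits (rad/s): [1.89, 1.89, 2.57, 2.57, 3.01, 3.01, 3.01].

INTERFACE

Orientations are given as a 3x3 rotation matrix whose columns are the frame's x, y, z axes.
In Python, from bench import telemetry, cams, ticket, nets, robot gives the robot as it stands.
- The arm moves only by the tool play_rows, never from a script. Its argument "commands" is a list of rows, each an object with "hand": the gripper's target within -1 to 1 (fully open at 1, half-way at 0, shut at -1); "travel": the shift along the tool's x, y, z as a fraction of full scale, a list of three; "twist": the turn, a rotation vector about the tool's x, y, z as a fraction of full scale, a list of three. A call has 1 to 10 rows; each row shifts and turns the pose as measured when the row begins, along the tool's axes as they then stand; what a row does not reach is not made up. Full scale, the value 1, is 3 cm for a shift and 0.08 rad for a turn. A row lasts 1/10 s, in which the tool goes at most 50 mm and 8.59 degrees, less where a joint would pass 70% of its speed; a pose out of reach is approached as far as the arm can. A call with a number of a shift or a turn outside -1 to 1 is refused whole. A call with a gripper value outside its range is refused whole. The fingers move at their own pace and stop on an object; the grip force is fixed at half the most. Time passes only in rows, so rows that do not move let the fingers close. It gives the time, the measured TCP pose, the force and the opening at its end, in the units of the state.
- telemetry.observe(): the state, without advancing time (a new reading comes with each control period).
- cams.camera(name): name is "scene" or "side" or "wrist"; returns a dict with "color" (480x640x3 uint8, red, green, blue), "fx", "fy", "cx", "cy" (pixels), "origin" and "attitude" of the camera in the world. Camera axes: x right, y down, z forward; pixel columns grow to the right and rows downward; lengths in m; the calibration is good to about 2 mm. A picture is of the moment at which its call begins. There is no depth.
- ticket.hand_in(): hands the job in, once; it reports no verdict.
Trained networks look in a picture, given as the dict that the camera call returned (one of the last four; its "shot" number tells which), for a name from the list of things; names that differ only in an ending like _2 or _b are one class to them, and where a whole thing is asked for, a point or a joint stands for the part that bears it (a point fixed in the world has none). Each returns a list of dicts, best first, with "p" (0 to 1); they miss things now and then, are a little off and sometimes report something else, mostly with a low value. They report only what shows in the picture. A call takes as long as a camera call.
- nets.recognise(picture, label): "rect" ([left, top, right, bottom] in pixels, round what is visible of it).
- nets.place_of(picture, label): "location" ([column, row] in pixels: a listed point, or the origin of a listed thing).
The state is a dict: "t": time; "joints": joint angles; "qd": joint speeds; "joint_efforts": joint torques, N m; "ee_pos": TCP position; "orientation": TCP orientation; "wrist_force": force on the tool from outside, world axes, zero at the start; "torque": the same for the moment, N m; "gripper_width": opening from 0.0 (shut) to 1.0 (fully open).
Only numpy, scipy, OpenCV 4.12 (cv2) and the standard library are available. Lean on these libraries where they do the work, as an engineer would, in place of code of your own. Each camera call takes 0.05 s, during which the arm holds its last target.

## Working session

There is one attempt and no reset: what is moved stays moved. The work goes in short steps, Python scripts to look and compute and a tool call to move; the robot and the scene stay as the last step left them, time stands still between calls to the robot, and variables do not carry over. Pictures are saved under pics/ and viewed, and the job is handed in when it is done.

Besides the shell and the picture viewer there is one more tool, called after ">>>" by a JSON object that holds its "fn" and its "kwargs". play_rows: Moves the arm, as the interface text tells. Its arguments: {"type":"object","properties":{"commands":{"type":"array"}},"required":["commands"]}

```bash
mkdir -p pics; ls; cat > h.py <<'E'
import numpy as np, cv2
from bench import telemetry, cams, ticket, nets, robot
def snap(name,tag):
    p=cams.camera(name); cv2.imwrite(f'pics/{tag}.png',p['color'][:,:,::-1]); return p
def ray(p,uv):
    d=np.array([(uv[0]-p['cx'])/p['fx'],(uv[1]-p['cy'])/p['fy'],1.]); R=np.array(p['attitude'])
    return np.array(p['origin']),R@d
def onz(p,uv,z):
    o,d=ray(p,uv); return o+d*(z-o[2])/d[2]
def proj(p,X):
    R=np.array(p['attitude']);c=R.T@(np.array(X)-np.array(p['origin']));return [p['fx']*c[0]/c[2]+p['cx'],p['fy']*c[1]/c[2]+p['cy']]
def tri(ps,uvs):
    A=np.zeros((3,3));b=np.zeros(3)
    for p,u in zip(ps,uvs):
        o,d=ray(p,u);d=d/np.linalg.norm(d);M=np.eye(3)-np.outer(d,d);A+=M;b+=M@o
    return np.linalg.solve(A,b)
E
python3 - <<'E'
from h import *
np.set_printoptions(precision=4,suppress=True)
print(telemetry.observe(), robot.tips_ahead)
Z={'reacher_grip':.023,'trigger_face':.023,'reacher_jaws':.02,'moving_pad':.02,'tin_center':.017,'rack':0,'tin2':0,'funnel':0,'strainer':0}
for c in ['scene','side','wrist']:
    p=snap(c,c+'0'); print(c,p['origin'],p['fx'],np.array(p['attitude']).tolist())
    for n,z in Z.items():
        r=nets.place_of(p,n)
        for q in r[:2]: print(n,round(q['p'],2),np.round(q['location'],1),onz(p,q['location'],z))
E
```

```text
pics
{'t': 0.0, 'joints': array([ 1.0963,  0.7071, -0.0276,  1.485 ,  0.022 ,  0.9509, -0.0755]), 'qd': array([0.0005, 0.0001, 0.0003, 0.0015, 0.0003, 0.0004, 0.0006]), 'joint_efforts': array([  0.0013, -88.3206,   1.235 , -23.6165,   0.0168,   0.0066,
         0.    ]), 'ee_pos': array([ 0.2411, -0.5218,  0.2498]), 'orientation': array([[-0.0004,  0.9078,  0.4194],
       [ 0.0009,  0.4194, -0.9078],
       [-1.    , -0.    , -0.001 ]]), 'wrist_force': array([ 0.0776,  0.7458, -0.1245]), 'torque': array([ 0.0165,  0.0216, -0.0227]), 'gripper_width': 1.0011300962342864} 0.019
scene [0.8342 0.7703 0.6119] 508.84055621016586 [[-0.9469033844510918, 0.20692257942452394, -0.2460833733501096], [0.3212866889806233, 0.5799261241424835, -0.7486391347110737], [-0.012200163889722285, -0.7879522426272917, -0.6156154801007568]]
trigger_face 0.6 [324.1 170.2] [ 0.5108 -0.1691  0.023 ]
reacher_jaws 0.7 [327.5 220.7] [0.5663 0.0106 0.02  ]
moving_pad 0.71 [325.3 222.4] [0.5722 0.0144 0.02  ]
rack 0.79 [372.7 322.1] [0.5806 0.2678 0.    ]
rack 0.25 [206.6 204.8] [ 0.7804 -0.1557  0.    ]
tin2 0.67 [3
[... 260 characters left out ...]
8916499887688, 0.4831115124201572, -0.15958957844020805], [0.000216312215855381, -0.3140134655736535, -0.9494185044791623]]
reacher_grip 0.33 [299.8 206.6] [0.5689 0.0212 0.023 ]
trigger_face 0.95 [246.  146.3] [ 0.5031 -0.1645  0.023 ]
reacher_jaws 0.71 [283.5 212.5] [ 0.5985 -0.0034  0.02  ]
moving_pad 0.84 [297.  201.9] [0.5614 0.0092 0.02  ]
funnel 0.82 [230.1 286.5] [ 0.7963 -0.0176  0.    ]
strainer 0.61 [182.8 248.6] [ 0.7784 -0.155   0.    ]
wrist [ 0.3144 -0.4881  0.375 ] 372.3416019583107 [[0.41911257501627, -0.8615057931967508, -0.2866224306499142], [-0.9079333681054951, -0.39812670075336526, -0.13096613771448018], [-0.001283956322932446, 0.31512362405201216, -0.9490497631949987]]
```

View pics/scene0.png

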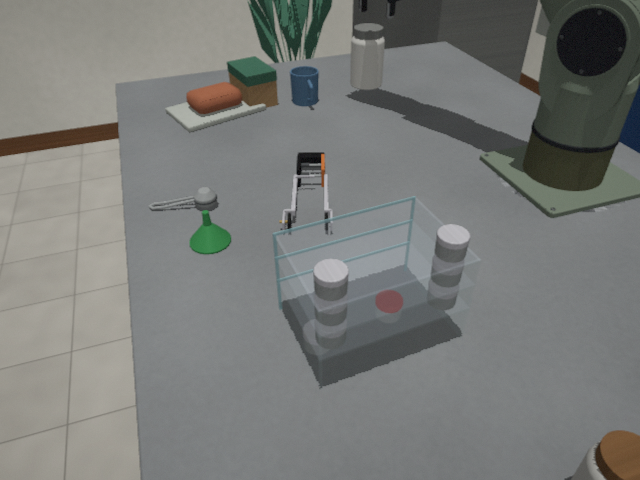

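View pics/side0.png

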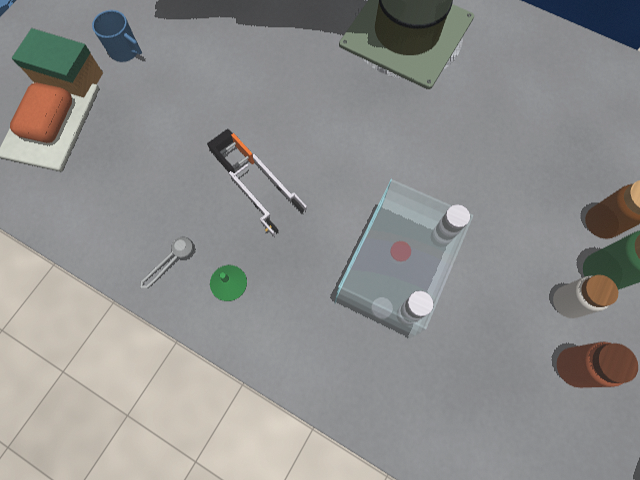

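View pics/wrist0.png

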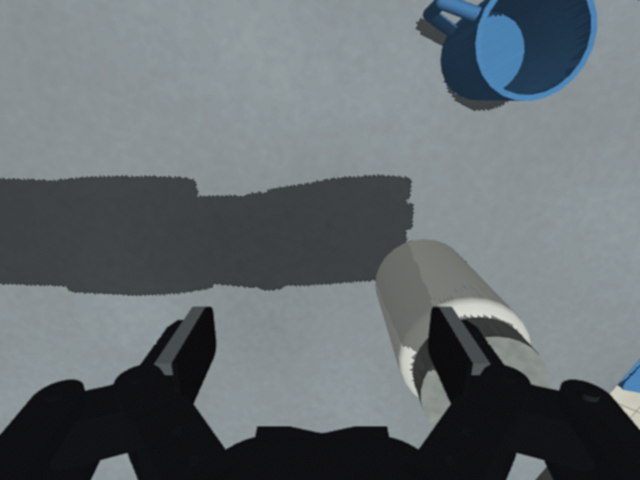

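```bash
python3 - <<'E'
import cv2
a=cv2.imread('pics/side0.png'); 
cv2.imwrite('pics/s_a.png',cv2.resize(a[110:260,190:340],None,fx=4,fy=4,interpolation=cv2.INTER_CUBIC))
cv2.imwrite('pics/s_b.png',cv2.resize(a[170:345,320:480],None,fx=3.4,fy=3.4,interpolation=cv2.INTER_CUBIC))
a=cv2.imread('pics/scene0.png'); 
cv2.imwrite('pics/c_b.png',cv2.resize(a[140:400,240:500],None,fx=2.3,fy=2.3,interpolation=cv2.INTER_CUBIC))
E
```

```text
(no output)
```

View pics/s_a.png

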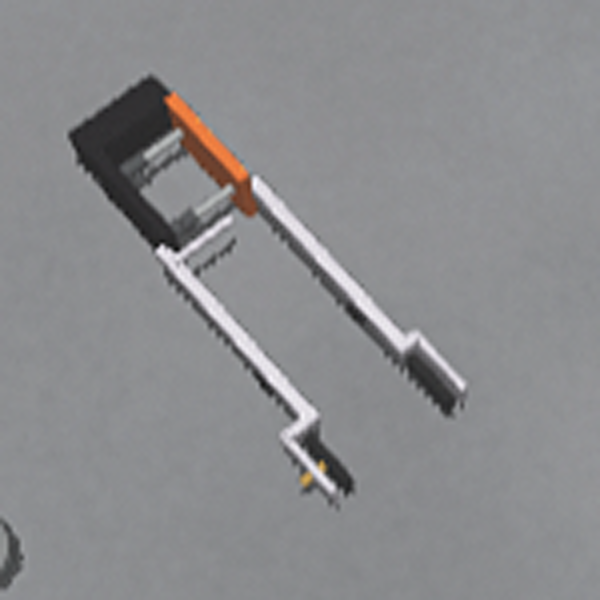

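View pics/s_b.png

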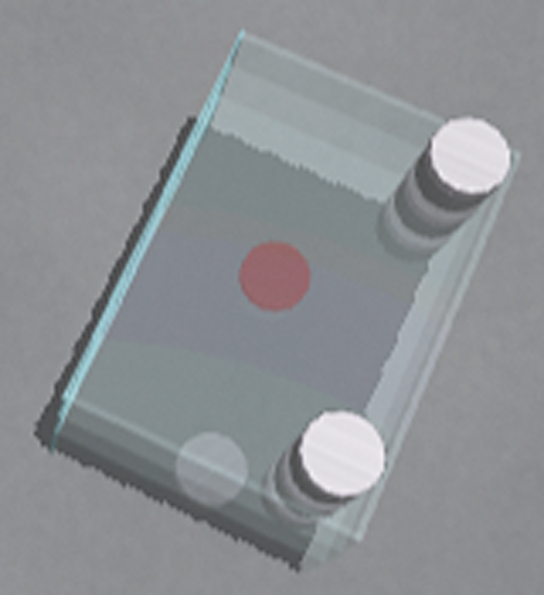

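View pics/c_b.png

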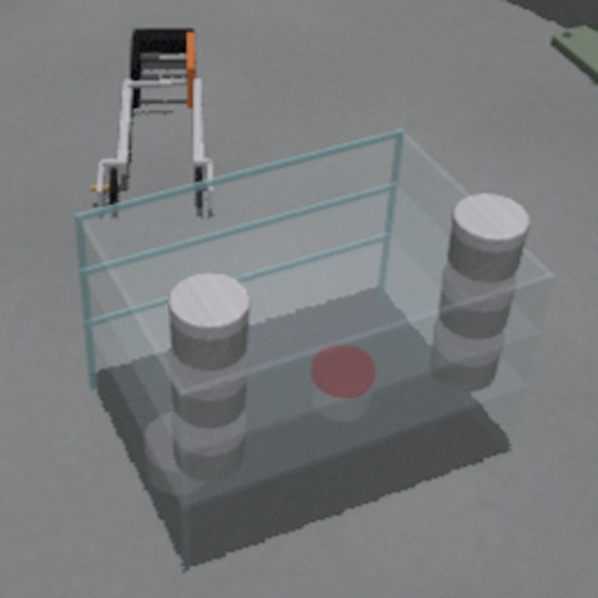

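```bash
cat > fit.py <<'E'
from h import *
from scipy.optimize import least_squares
np.set_printoptions(precision=4,suppress=True)
s=cams.camera('side'); c=cams.camera('scene')
S=lambda u,v:(190+u/4,110+v/4)
S2=lambda u,v:(320+u/3.4,170+v/3.4)
C=lambda u,v:(240+u/2.3,140+v/2.3)
obs=[(s,(-.035,.031,.046),S(173,93)),(s,(.035,.031,.046),S(256,183)),(s,(-.059,-.031,.046),S(70,135)),(s,(.035,-.031,.046),S(160,247)),
 (c,(.035,.031,.046),C(196,40)),(c,(-.059,-.031,.046),C(134,31))]
W=lambda t,q:np.array([t[0]+np.cos(t[2])*q[0]-np.sin(t[2])*q[1],t[1]+np.sin(t[2])*q[0]+np.cos(t[2])*q[1],q[2]])
f=lambda t:np.concatenate([np.array(proj(p,W(t,q)))-u for p,q,u in obs])
f2=lambda t:f(t)[:8]
r=least_squares(f2,[.54,-.17,1.2]);print('reacher',r.x,r.fun, f(r.x)[8:])
t=r.x
for q in [(.19,.03,.02),(.19,0,.02),(0,.031,.023),(.208,.03,.029),(.172,.03,.029)]: print(W(t,q),proj(s,W(t,q)),proj(c,W(t,q)))
# rack
for nm,a,b,z in [('lid',C(343,371),S2(275,276),.034)]: print(nm,onz(c,a,z),onz(s,b,z),tri([c,s],[a,b]))
print('tin2 side',onz(s,S2(211,469),.034))
for z,u in [(.158,C(403,131)),(0,C(382,297)),(.158,C(79,214)),(0,C(93,388))]: print('mouth scene',z,onz(c,u,z))
for z,u in [(.158,S2(241,32)),(.158,S2(50,450)),(.158,S2(518,155)),(.158,S2(360,540))]: print('top side',z,onz(s,u,z))
E
python3 fit.py
```

```text
reacher [ 0.5416 -0.1714  1.2343] [ 1.0794  1.3509 -0.8884 -0.2772 -1.3084 -0.7995  1.1087 -0.2532] [-0.6717 13.7973 -0.6036 -3.1753]
[0.576  0.0179 0.02  ] [np.float64(296.926041535012), np.float64(208.92326880518996)] [np.float64(324.05653406808517), np.float64(223.78480788369785)]
[0.6043 0.008  0.02  ] [np.float64(286.47245241513394), np.float64(217.03677797545367)] [np.float64(308.6622314260533), np.float64(223.8496613312472)]
[ 0.5123 -0.1612  0.023 ] [np.float64(245.0289058315109), np.float64(149.98151734324054)] [np.float64(324.61019712414225), np.float64(172.02486781984473)]
[0.5819 0.0348 0.029 ] [np.float64(302.01012524897806), np.float64(213.19253224198965)] [np.float64(324.0156789776168), np.float64(225.63155579804777)]
[0.57   0.0009 0.029 ] [np.float64(291.6300992110554), np.float64(201.62954012288583)] [np.float64(324.0416411068654), np.float64(214.63921243906452)]
lid [0.5527 0.264  0.034 ] [0.5509 0.2619 0.034 ] [0.5508 0.2618 0.0316]
tin2 side [0.6787 0.2843 0.034 ]
mouth scene 0.158 [0.4753 0.1745 0.158 ]
mouth scene 0 [0.4733 0.1709 0.    ]
mouth scene 0.158 [0.712  0.1902 0.158 ]
mouth scene 0 [0.7124 0.1901 0.    ]
top side 0.158 [0.4754 0.1762 0.158 ]
top side 0.158 [0.7412 0.2019 0.158 ]
top side 0.158 [0.4638 0.3445 0.158 ]
top side 0.158 [0.7005 0.3631 0.158 ]
```

>>> {"fn": "play_rows", "kwargs": {"commands": [{"hand": 1, "travel": [0, 1, -0.44], "twist": [0, 0, 0]}, {"hand": 1, "travel": [0, 1, -0.44], "twist": [0, 0, 0]}, {"hand": 1, "travel": [0, 1, -0.44], "twist": [0, 0, 0]}, {"hand": 1, "travel": [0, 1, -0.44], "twist": [0, 0, 0]}, {"hand": 1, "travel": [0, 1, -0.44], "twist": [0, 0, 0]}, {"hand": 1, "travel": [0, 1, -0.44], "twist": [0, 0, 0]}, {"hand": 1, "travel": [0, 1, -0.44], "twist": [0, 0, 0]}, {"hand": 1, "travel": [0, 1, -0.44], "twist": [0, 0, 0]}, {"hand": 1, "travel": [0, 1, -0.44], "twist": [0, 0, 0]}, {"hand": 1, "travel": [0, 1, -0.44], "twist": [0, 0, 0]}]}}

```text
t: 2.6
ee_pos: [0.4634, -0.2708, 0.2499]
orientation: [[-0.0, 0.911, 0.412], [-0.002, 0.412, -0.911], [-1.0, -0.001, 0.002]]
wrist_force: [0.0, -0.2, -0.9]
gripper_width: 0.999
```

>>> {"fn": "play_rows", "kwargs": {"commands": [{"hand": 1, "travel": [0, 0, 0], "twist": [-1, 0, 0]}, {"hand": 1, "travel": [0, 0, 0], "twist": [-1, 0, 0]}, {"hand": 1, "travel": [0, 0, 0], "twist": [-1, 0, 0]}, {"hand": 1, "travel": [0, 0, 0], "twist": [-1, 0, 0]}, {"hand": 1, "travel": [0, 0, 0], "twist": [-1, 0, 0]}, {"hand": 1, "travel": [0, 0, 0], "twist": [-1, 0, 0]}, {"hand": 1, "travel": [0, 0, 0], "twist": [-1, 0, 0]}, {"hand": 1, "travel": [0, 0, 0], "twist": [-1, 0, 0]}, {"hand": 1, "travel": [0, 0, 0], "twist": [-1, 0, 0]}, {"hand": 1, "travel": [0, 0, 0], "twist": [-1, 0, 0]}]}}

```text
t: 3.6
ee_pos: [0.4674, -0.2654, 0.2499]
orientation: [[0.001, 0.302, 0.953], [-0.001, 0.953, -0.302], [-1.0, -0.001, 0.002]]
wrist_force: [0.4, 0.5, 0.7]
gripper_width: 1.002
```

```bash
python3 - <<'E'
from h import *
p=snap('wrist','w1'); print(p['origin'],p['attitude'])
import pickle; pickle.dump(p,open('w1.pkl','wb'))
E
```

```text
[ 0.49134736 -0.18815887  0.37463595] [[ 9.53207633e-01 -2.87178705e-01 -9.44648035e-02]
 [-3.02315364e-01 -9.04656015e-01 -3.00338000e-01]
 [ 7.92525094e-04  3.14842636e-01 -9.49143554e-01]]
```

View pics/w1.png

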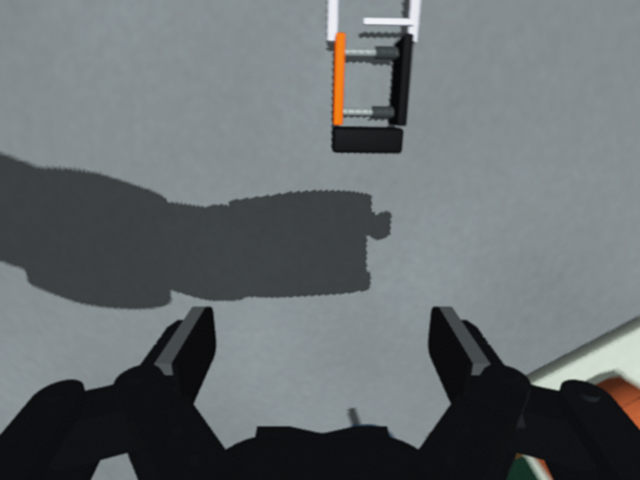

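```bash
python3 - <<'E'
from h import *
np.set_printoptions(precision=4,suppress=True)
import pickle; p=pickle.load(open('w1.pkl','rb'))
cv2.imwrite('pics/w1c.png',cv2.resize(p['color'][0:170,300:450,::-1],None,fx=4,fy=4,interpolation=cv2.INTER_CUBIC))
for u in [(335,33),(334,124),(411,36),(406,124),(333,128),(402,128)]: print(u,onz(p,u,.046))
E
```

```text
(335, 33) [ 0.5195 -0.1351  0.046 ]
(334, 124) [ 0.4986 -0.2005  0.046 ]
(411, 36) [ 0.5761 -0.1552  0.046 ]
(406, 124) [ 0.5567 -0.2189  0.046 ]
(333, 128) [ 0.4969 -0.2034  0.046 ]
(402, 128) [ 0.5527 -0.2211  0.046 ]
```

View pics/w1c.png

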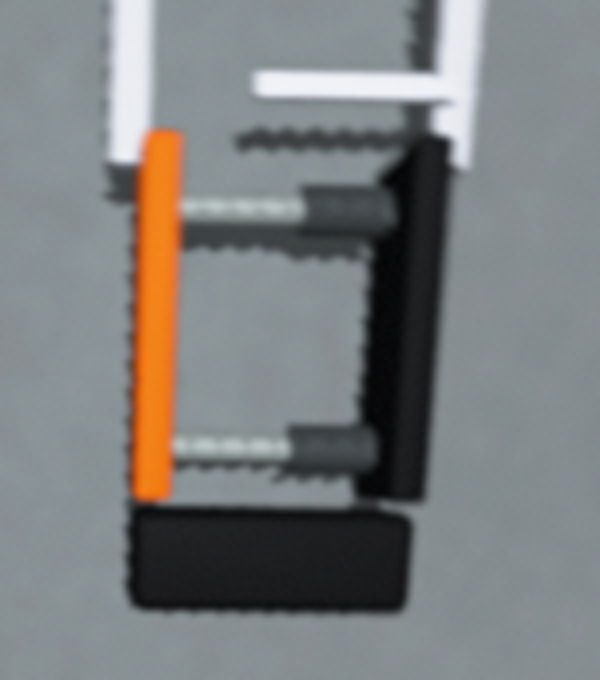

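>>> {"fn": "play_rows", "kwargs": {"commands": [{"hand": 1, "travel": [0.6, 0.8, 0.34], "twist": [0, 0, 0]}, {"hand": 1, "travel": [0.6, 0.8, 0.34], "twist": [0, 0, 0]}, {"hand": 1, "travel": [0.6, 0.8, 0.34], "twist": [0, 0, 0]}, {"hand": 1, "travel": [0.6, 0.8, 0.34], "twist": [0, 0, 0]}, {"hand": 1, "travel": [0, 0, 0], "twist": [0, 0, 0]}]}}

```text
t: 4.15
ee_pos: [0.5375, -0.1848, 0.1758]
orientation: [[0.003, 0.307, 0.952], [-0.003, 0.952, -0.307], [-1.0, -0.001, 0.004]]
wrist_force: [-0.2, -0.6, -0.0]
gripper_width: 1.001
```

```bash
python3 - <<'E'
from h import *
p=snap('wrist','w2'); print(p['origin'],p['attitude'])
import pickle; pickle.dump(p,open('w2.pkl','wb'))
E
```

```text
[ 0.56168841 -0.10744382  0.30037345] [[ 0.95148248 -0.29280842 -0.09457436]
 [-0.30768985 -0.90255549 -0.3011985 ]
 [ 0.00283485  0.31568467 -0.94885992]]
```

View pics/w2.png

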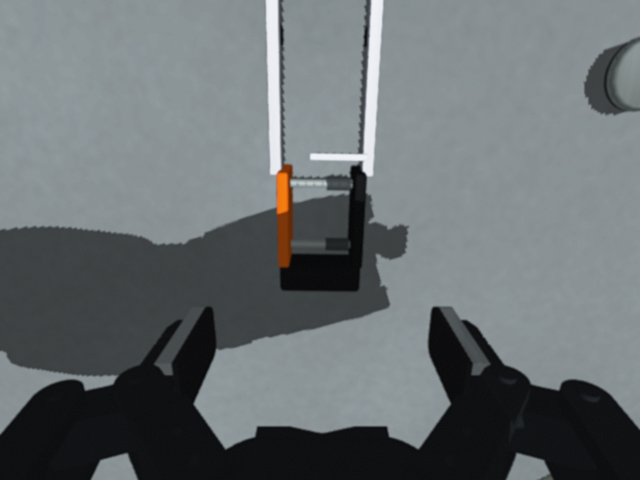

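```bash
python3 - <<'E'
from h import *
np.set_printoptions(precision=4,suppress=True)
import pickle; p=pickle.load(open('w2.pkl','rb'))
cv2.imwrite('pics/w2c.png',cv2.resize(p['color'][150:300,250:400,::-1],None,fx=4,fy=4,interpolation=cv2.INTER_CUBIC))
for u in [(278,167),(278,266),(365,168),(361,266)]: print(u,onz(p,u,.046))
for y in(-.031,.031): print(proj(p,(.538+.035*.302-y*.953,-.177+.035*.953+y*.302,.046)),proj(p,(.538-.035*.302-y*.953,-.177-.035*.953+y*.302,.046)))
E
```

```text
(278, 167) [ 0.5232 -0.1324  0.046 ]
(278, 266) [ 0.4983 -0.2008  0.046 ]
(365, 168) [ 0.5792 -0.1512  0.046 ]
(361, 266) [ 0.5567 -0.2198  0.046 ]
[np.float64(364.16506607655947), np.float64(170.9822346258286)] [np.float64(361.3162243349776), np.float64(265.85836369732687)]
[np.float64(273.13062118965723), np.float64(171.55873865402538)] [np.float64(277.57926451337426), np.float64(266.40642267383345)]
```

View pics/w2c.png

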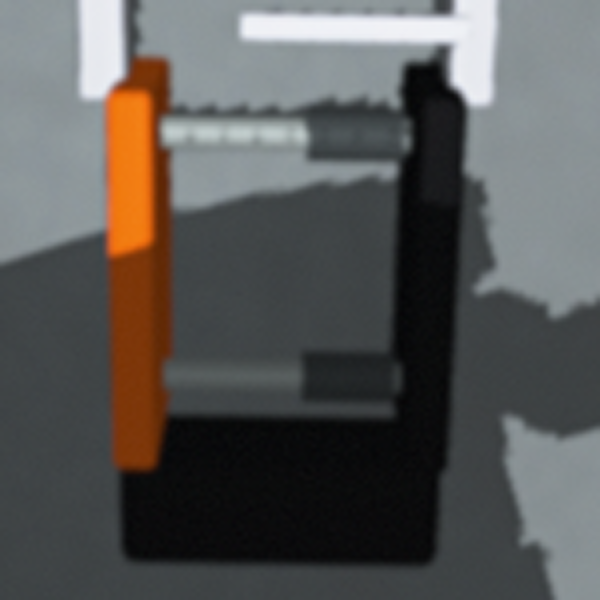

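>>> {"fn": "play_rows", "kwargs": {"commands": [{"hand": 1, "travel": [0.9, -0.02, 0], "twist": [0, 0, 0]}, {"hand": 1, "travel": [0.9, -0.02, 0], "twist": [0, 0, 0]}, {"hand": 1, "travel": [0.9, -0.02, 0], "twist": [0, 0, 0]}, {"hand": 1, "travel": [0.9, -0.02, 0], "twist": [0, 0, 0]}, {"hand": 1, "travel": [0.9, -0.02, 0], "twist": [0, 0, 0]}, {"hand": 1, "travel": [0, 0, 0], "twist": [0, 0, 0]}]}}

```text
t: 4.8
ee_pos: [0.5358, -0.1962, 0.0414]
orientation: [[0.008, 0.32, 0.947], [-0.009, 0.947, -0.32], [-1.0, -0.006, 0.011]]
wrist_force: [-0.5, 0.6, 0.5]
gripper_width: 1.001
```

```bash
python3 - <<'E'
from h import *
p=snap('wrist','w3')
s=snap('side','s3')
cv2.imwrite('pics/s3c.png',cv2.resize(s['color'][90:260,190:340,::-1],None,fx=4,fy=3.5,interpolation=cv2.INTER_CUBIC))
E
```

```text
(no output)
```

View pics/w3.png

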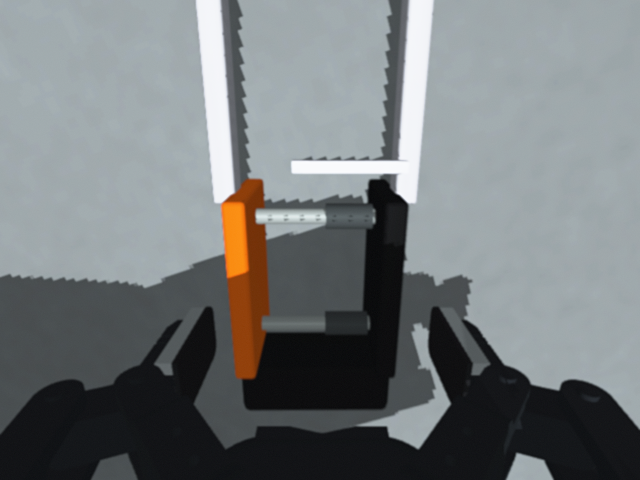

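View pics/s3c.png

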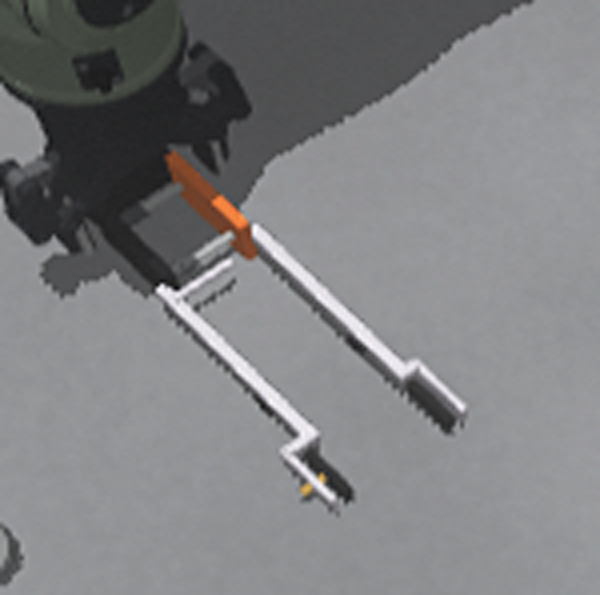

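>>> {"fn": "play_rows", "kwargs": {"commands": [{"hand": 1, "travel": [0.2, 0.15, -0.05], "twist": [0, 0.13, 0.08]}, {"hand": 1, "travel": [0.15, 0.1, -0.04], "twist": [0, 0, 0]}, {"hand": 1, "travel": [0, 0, 0], "twist": [0, 0, 0]}]}}

```text
t: 5.2
ee_pos: [0.5387, -0.1886, 0.0368]
orientation: [[0.008, 0.321, 0.947], [-0.001, 0.947, -0.321], [-1.0, 0.001, 0.008]]
wrist_force: [-0.8, -0.2, -0.1]
gripper_width: 0.995
```

>>> {"fn": "play_rows", "kwargs": {"commands": [{"hand": 0.7, "travel": [0.2, -0.05, -0.1], "twist": [0, 0, 0.08]}, {"hand": 0.6, "travel": [0, 0, -0.05], "twist": [0, 0, 0]}, {"hand": 0.5, "travel": [0, 0, 0], "twist": [0, 0, 0]}, {"hand": 0.5, "travel": [0, 0, 0], "twist": [0, 0, 0]}, {"hand": 0.5, "travel": [0, 0, 0], "twist": [0, 0, 0]}]}}

```text
t: 5.7
ee_pos: [0.5341, -0.1888, 0.0313]
orientation: [[0.012, 0.321, 0.947], [0.005, 0.947, -0.321], [-1.0, 0.008, 0.01]]
wrist_force: [0.4, -0.0, -0.3]
gripper_width: 0.75
```

>>> {"fn": "play_rows", "kwargs": {"commands": [{"hand": 0.46, "travel": [0, 0, 0], "twist": [0, 0, 0]}, {"hand": 0.46, "travel": [0, 0, 0], "twist": [0, 0, 0]}, {"hand": 0.46, "travel": [0, 0, 0], "twist": [0, 0, 0]}]}}

```text
t: 6.0
ee_pos: [0.5343, -0.1889, 0.0315]
orientation: [[0.013, 0.321, 0.947], [0.004, 0.947, -0.321], [-1.0, 0.008, 0.01]]
wrist_force: [0.2, -0.8, 0.1]
gripper_width: 0.731
```

>>> {"fn": "play_rows", "kwargs": {"commands": [{"hand": 0.42, "travel": [0, 0, 0], "twist": [0, 0, 0]}, {"hand": 0.42, "travel": [0, 0, 0], "twist": [0, 0, 0]}, {"hand": 0.42, "travel": [0, 0, 0], "twist": [0, 0, 0]}]}}

```text
t: 6.3
ee_pos: [0.5341, -0.1888, 0.0317]
orientation: [[0.012, 0.321, 0.947], [0.004, 0.947, -0.321], [-1.0, 0.008, 0.01]]
wrist_force: [0.3, -0.5, 0.6]
gripper_width: 0.712
```

>>> {"fn": "play_rows", "kwargs": {"commands": [{"hand": 0.38, "travel": [0, 0, 0], "twist": [0, 0, 0]}, {"hand": 0.38, "travel": [0, 0, 0], "twist": [0, 0, 0]}, {"hand": 0.38, "travel": [0, 0, 0], "twist": [0, 0, 0]}]}}

```text
t: 6.6
ee_pos: [0.5339, -0.1887, 0.0319]
orientation: [[0.011, 0.321, 0.947], [0.004, 0.947, -0.321], [-1.0, 0.008, 0.009]]
wrist_force: [0.6, -0.5, 0.3]
gripper_width: 0.688
```

```bash
python3 - <<'E'
from h import *
np.set_printoptions(precision=4,suppress=True)
s=cams.camera('side')
S=lambda u,v:(190+u/4,110+v/4)
t=np.radians(72.2);R=np.array([[np.cos(t),np.sin(t)],[-np.sin(t),np.cos(t)]])
for n,u,z in [('fix in far',(355,487),.029),('fix in near',(320,432),.029),('mov bottom near',(400,365),.011),('mov bottom far',(458,412),.011),('mov out top',(415,335),.032),('mov out top',(466,385),.032)]:
    X=onz(s,S(*u),z);print(n,X,R@(X[:2]-[.5385,-.178]))
a=cv2.imread('pics/side0.png')[195:245,240:320]
cv2.imwrite('pics/jaw.png',cv2.resize(a,None,fx=10,fy=10,interpolation=cv2.INTER_CUBIC))
for y in (.03,-.027,-.04):
  for x in (.172,.208):
    for z in(.011,.029):
      P=np.array([.5385,-.178])+R.T@[x,y]; q=proj(s,(*P,z)); print(y,x,z,(np.array(q)-[240,195])*10)
E
```

```text
fix in far [0.6446 0.0137 0.029 ] [ 0.2149 -0.0425]
fix in near [ 0.6273 -0.0197  0.029 ] [ 0.1779 -0.0362]
mov bottom near [ 0.565  -0.0074  0.011 ] [0.1705 0.0269]
mov bottom far [0.5728 0.0354 0.011 ] [0.2137 0.0326]
mov out top [ 0.5525 -0.0042  0.032 ] [0.1698 0.0398]
mov out top [0.5638 0.0356 0.032 ] [0.2111 0.0412]
0.03 0.172 0.011 [514.5514  58.7534]
0.03 0.172 0.029 [511.1192  26.9201]
0.03 0.208 0.011 [619.5034 169.5888]
0.03 0.208 0.029 [617.7798 139.3292]
-0.027 0.172 0.011 [321.4661 215.1374]
-0.027 0.172 0.029 [314.7884 185.5326]
-0.027 0.208 0.011 [426.0497 328.5157]
-0.027 0.208 0.029 [421.0676 300.5639]
-0.04 0.172 0.011 [276.8127 251.3032]
-0.04 0.172 0.029 [269.374  222.2222]
-0.04 0.208 0.011 [381.3061 365.2737]
-0.04 0.208 0.029 [375.5596 337.8644]
```

View pics/jaw.png

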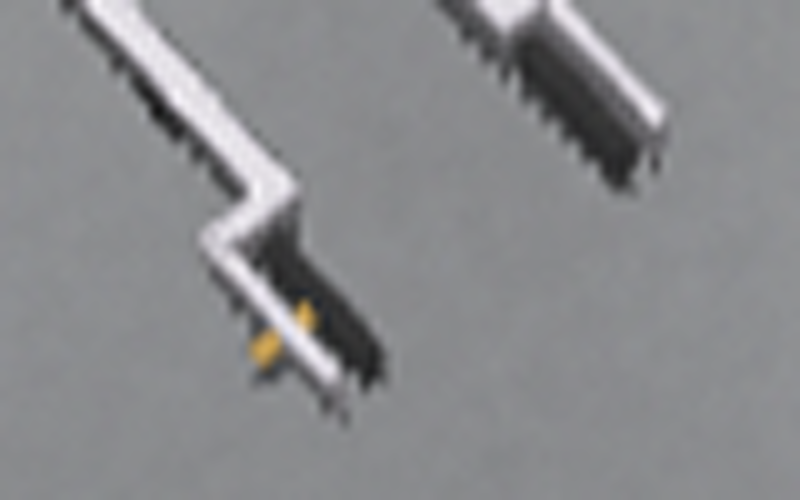

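>>> {"fn": "play_rows", "kwargs": {"commands": [{"hand": 0.36, "travel": [-0.1, 0, 0], "twist": [0, 0.05, 0.1]}, {"hand": 0.36, "travel": [-0.1, 0, 0], "twist": [0, 0, 0]}, {"hand": 0.36, "travel": [0, 0, 0], "twist": [-0.5, 0, 0]}, {"hand": 0.36, "travel": [0, 0, 0], "twist": [-0.7, 0, 0]}, {"hand": 0.36, "travel": [0, 0, 0], "twist": [-0.7, 0, 0]}, {"hand": 0.36, "travel": [0, 0, 0], "twist": [-0.7, 0, 0]}, {"hand": 0.36, "travel": [0, 0, 0], "twist": [-0.7, 0, 0]}, {"hand": 0.36, "travel": [0, 0, 0], "twist": [-0.7, 0, 0]}, {"hand": 0.36, "travel": [0, 0, 0], "twist": [-0.7, 0, 0]}, {"hand": 0.36, "travel": [0, 0, 0], "twist": [0, 0, 0]}]}}

```text
t: 7.65
ee_pos: [0.534, -0.189, 0.0384]
orientation: [[0.011, -0.078, 0.997], [0.014, 0.997, 0.078], [-1.0, 0.013, 0.012]]
wrist_force: [-1.4, -0.4, -1.1]
gripper_width: 0.681
```

```bash
python3 - <<'E'
from h import *
snap('side','s4'); snap('scene','c4')
E
```

```text
(no output)
```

View pics/s4.png

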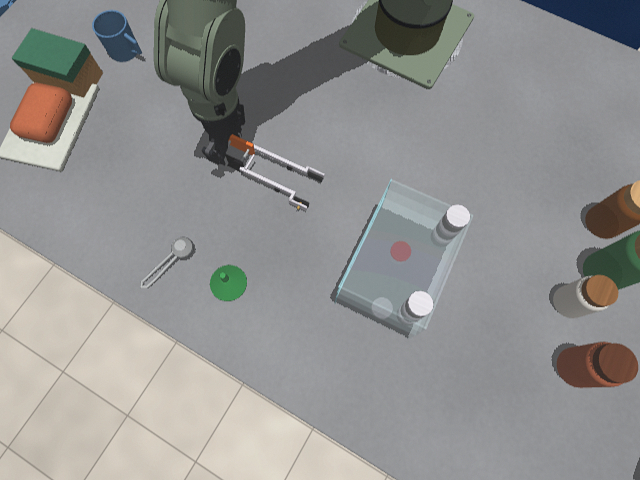

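View pics/c4.png

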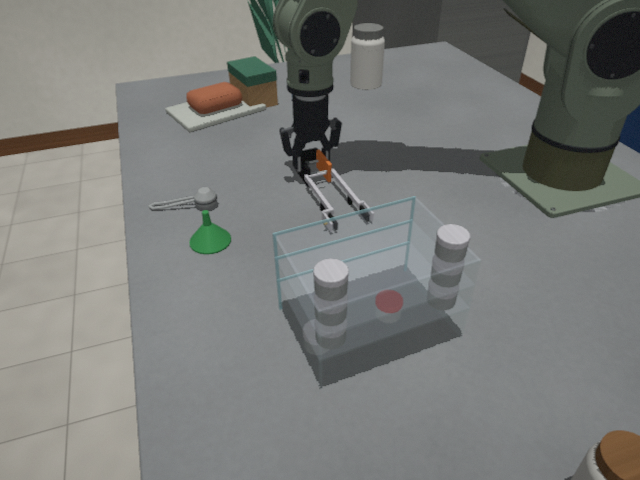

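>>> {"fn": "play_rows", "kwargs": {"commands": [{"hand": 0.36, "travel": [0.02, 0.4, 0.2], "twist": [0, 0.15, -0.16]}, {"hand": 0.36, "travel": [0.02, 0.7, 0.3], "twist": [0, 0, 0]}, {"hand": 0.36, "travel": [0.02, 0.7, 0.3], "twist": [0, 0, 0]}, {"hand": 0.36, "travel": [0.02, 0.7, 0.3], "twist": [0, 0, 0]}, {"hand": 0.36, "travel": [0.02, 0.7, 0.3], "twist": [0, 0, 0]}, {"hand": 0.36, "travel": [0.02, 0.3, 0.2], "twist": [0, 0, 0]}, {"hand": 0.36, "travel": [0, 0, 0], "twist": [0, 0, 0]}]}}

```text
t: 8.45
ee_pos: [0.5755, -0.0791, 0.0347]
orientation: [[-0.001, -0.066, 0.998], [-0.002, 0.998, 0.066], [-1.0, -0.002, -0.001]]
wrist_force: [-0.0, -0.5, -2.4]
gripper_width: 0.682
```

```bash
cat > look.py <<'E'
from h import *
import sys
np.set_printoptions(precision=4,suppress=True)
tag=sys.argv[1]
s=snap('side','s'+tag); c=snap('scene','c'+tag)
cv2.imwrite(f'pics/s{tag}c.png',cv2.resize(s['color'][120:340,240:480,::-1],None,fx=3.3,fy=2.7,interpolation=cv2.INTER_CUBIC))
cv2.imwrite(f'pics/c{tag}c.png',cv2.resize(c['color'][120:400,230:500,::-1],None,fx=2.9,fy=2.1,interpolation=cv2.INTER_CUBIC))
def red(p,box):
    a=p['color'].astype(float);w=a[:,:,0]-(a[:,:,1]+a[:,:,2])/2
    m=np.zeros_like(w);x0,y0,x1,y1=box;m[y0:y1,x0:x1]=1
    w=np.clip(w-18,0,15)*m
    n=cv2.connectedComponentsWithStats((w>0).astype(np.uint8)); 
    i=1+np.argmax(n[2][1:,4]);w=w*(n[1]==i);v,u=np.mgrid[:480,:640]
    return np.array([(w*u).sum(),(w*v).sum()])/w.sum(),int(n[2][i,4])
a,na=red(s,(260,160,460,330)); b,nb=red(c,(260,180,500,360))
print('side',a,na,onz(s,a,.034),'scene',b,nb,onz(c,b,.034))
st=telemetry.observe(); print(st['t'],st['ee_pos'],st['gripper_width'],st['wrist_force'])
E
python3 look.py 5
```

```text
side [400.4273 250.7412] 333 [0.5505 0.2606 0.034 ] scene [388.8982 301.2086] 510 [0.553  0.2637 0.034 ]
8.55 [ 0.5748 -0.0807  0.0348] 0.6844987692558827 [ 1.1111  0.676  -1.5924]
```

View pics/s5c.png

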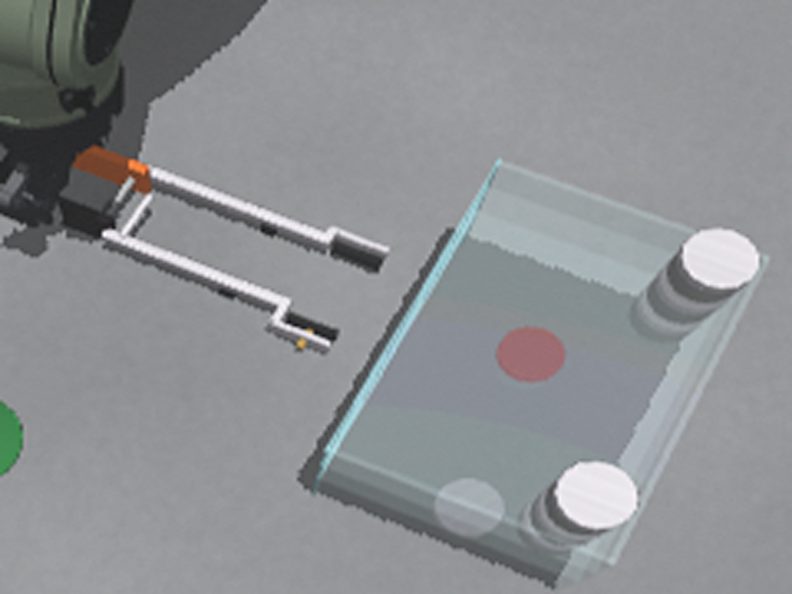

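View pics/c5c.png

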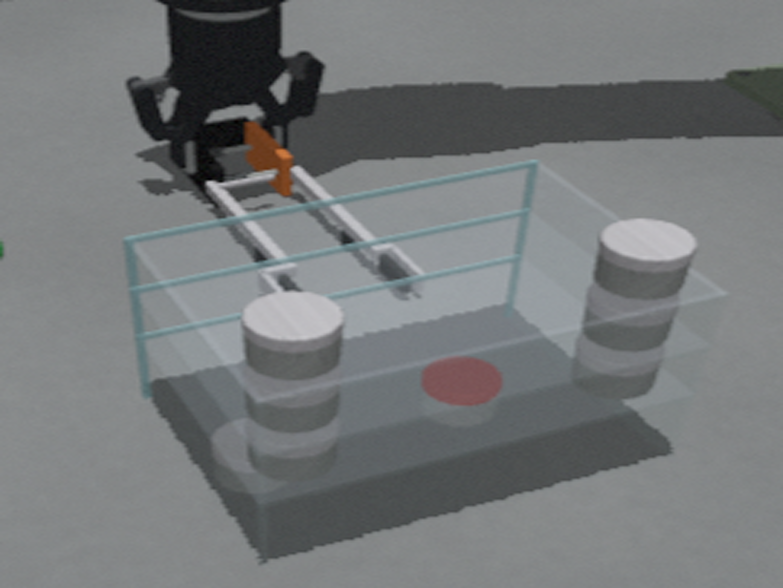

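```bash
python3 - <<'E'
from h import *
np.set_printoptions(precision=4,suppress=True)
s=cams.camera('side')
a=s['color'][:,:,::-1]
cv2.imwrite('pics/jaw5.png',cv2.resize(a[165:260,260:365],None,fx=6,fy=6,interpolation=cv2.INTER_CUBIC))
S=lambda u,v:(240+u/3.3,120+v/2.7)
for n,u,z in [('movarm a',(155,170),.035),('movarm b',(328,233),.035),('fixarm a',(108,232),.035),('fixarm b',(285,300),.035),('mov bracket outer',(333,228),.035),('end',(388,248),.035)]: print(n,onz(s,S(*u),z))
E
```

```text
movarm a [ 0.5388 -0.0301  0.035 ]
movarm b [0.5282 0.0985 0.035 ]
fixarm a [ 0.6019 -0.028   0.035 ]
fixarm b [0.5927 0.1028 0.035 ]
mov bracket outer [0.5226 0.0992 0.035 ]
end [0.5193 0.1392 0.035 ]
```

View pics/jaw5.png

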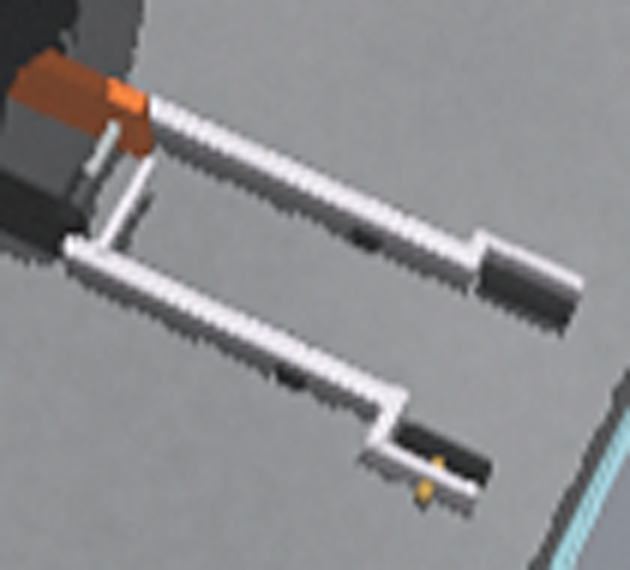

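```bash
python3 - <<'E'
from h import *
np.set_printoptions(precision=4,suppress=True)
s=cams.camera('side')
S=lambda u,v:(260+u/6,165+v/6)
u=np.array([-.073,.997]);n=np.array([-.997,-.073])
T=np.array([.551,.2615])
for nm,p,z in [('fix',(405,417),.032),('fix',(491,463),.032),('mov',(478,292),.014),('mov',(563,335),.014),('movbr',(485,232),.035),('movbr',(583,280),.035)]:
    X=onz(s,S(*p),z)[:2]; print(nm,X,(X-T)@u,(X-T)@n)
st=telemetry.observe();print(st['ee_pos'],st['t'],(st['ee_pos'][:2]-T)@u,(st['ee_pos'][:2]-T)@n)
E
```

```text
fix [0.5972 0.1083] -0.15611067508374876 -0.03490480518686136
fix [0.5966 0.1435] -0.12097565181873282 -0.0368890307933523
mov [0.5352 0.1045] -0.15539992589426194 0.027235297267389946
mov [0.534 0.14 ] -0.1199139999562848 0.02578631954132828
movbr [0.5211 0.0981] -0.16070651127530752 0.041714333810571325
movbr [0.5194 0.1382] -0.12062993900232871 0.0404968795391296
[ 0.5746 -0.0813  0.0348] 8.65 -0.3435284777127763 0.0015028843772510031
```

>>> {"fn": "play_rows", "kwargs": {"commands": [{"hand": 0.36, "travel": [0, 0.1, -0.14], "twist": [-0.1, 0, 0]}, {"hand": 0.36, "travel": [0, 0.3, -0.06], "twist": [0, 0, 0]}, {"hand": 0.36, "travel": [0, 0.4, 0], "twist": [0, 0, 0]}, {"hand": 0.36, "travel": [0, 0.4, 0], "twist": [0, 0, 0]}, {"hand": 0.36, "travel": [0, 0, 0], "twist": [0, 0, 0]}]}}

```text
t: 9.15
ee_pos: [0.5646, -0.0448, 0.0348]
orientation: [[-0.002, -0.069, 0.998], [-0.004, 0.998, 0.069], [-1.0, -0.004, -0.002]]
wrist_force: [-0.5, 0.2, -2.0]
gripper_width: 0.68
```

```bash
python3 - <<'E'
from h import *
np.set_printoptions(precision=4,suppress=True)
u=np.array([-.073,.997]);n=np.array([-.997,-.073])
T=np.array([.551,.2615])
st=telemetry.observe();print(st['ee_pos'],st['t'],(st['ee_pos'][:2]-T)@u,(st['ee_pos'][:2]-T)@n, st['orientation'])
E
```

```text
[ 0.5646 -0.0448  0.0348] 9.15 -0.306362202489375 0.008819414051475882 [[-0.0018 -0.069   0.9976]
 [-0.0038  0.9976  0.0689]
 [-1.     -0.0036 -0.0021]]
```

>>> {"fn": "play_rows", "kwargs": {"commands": [{"hand": 0.36, "travel": [0, 0.3, 0.04], "twist": [0, 0, 0]}, {"hand": 0.36, "travel": [0, 0.4, 0.03], "twist": [0, 0, 0]}, {"hand": 0.36, "travel": [0, 0.4, 0], "twist": [0, 0, 0]}, {"hand": 0.36, "travel": [0, 0.4, 0], "twist": [0, 0, 0]}, {"hand": 0.36, "travel": [0, 0, 0], "twist": [0, 0, 0]}]}}

```text
t: 9.65
ee_pos: [0.5635, 0.0053, 0.0346]
orientation: [[-0.002, -0.07, 0.998], [-0.003, 0.998, 0.07], [-1.0, -0.003, -0.002]]
wrist_force: [0.3, 0.5, -2.1]
gripper_width: 0.675
```

```bash
cat >> look.py <<'E'
u=np.array([-.073,.997]);n=np.array([-.997,-.073])
T=np.array([.551,.2615])
print('fwd,lat',(st['ee_pos'][:2]-T)@u,(st['ee_pos'][:2]-T)@n)
E
python3 look.py 6
```

```text
side [400.4234 250.7515] 332 [0.5505 0.2606 0.034 ] scene [388.8943 301.1956] 510 [0.553  0.2637 0.034 ]
9.75 [0.5636 0.0032 0.0346] 0.6815621752601365 [ 0.1416  0.2657 -1.2138]
fwd,lat -0.25843952457051045 0.006283388315896716
```

View pics/s6c.png

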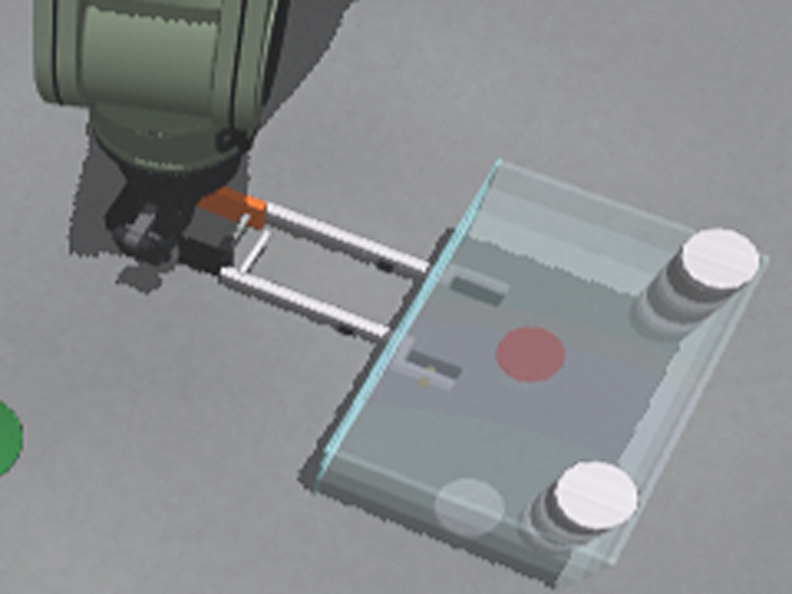

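View pics/c6.png

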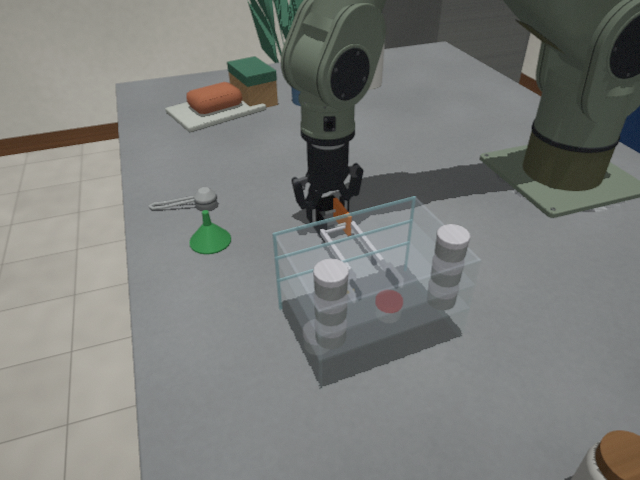

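>>> {"fn": "play_rows", "kwargs": {"commands": [{"hand": 0.36, "travel": [0, 0.35, 0], "twist": [0, 0, 0]}, {"hand": 0.36, "travel": [0, 0.4, 0], "twist": [0, 0, 0]}, {"hand": 0.36, "travel": [0, 0.4, 0], "twist": [0, 0, 0]}, {"hand": 0.36, "travel": [0, 0.35, 0], "twist": [0, 0, 0]}, {"hand": 0.36, "travel": [0, 0, 0], "twist": [0, 0, 0]}]}}

```text
t: 10.25
ee_pos: [0.5603, 0.0512, 0.0343]
orientation: [[-0.002, -0.067, 0.998], [-0.005, 0.998, 0.067], [-1.0, -0.005, -0.002]]
wrist_force: [0.9, 0.2, -1.5]
gripper_width: 0.679
```

```bash
python3 look.py 7
```

```text
side [400.43   250.7509] 330 [0.5505 0.2606 0.034 ] scene [388.8949 301.1841] 511 [0.553  0.2636 0.034 ]
10.35 [0.5604 0.0494 0.0343] 0.6795165277873664 [-0.7923  0.2741 -1.2349]
fwd,lat -0.2121264788328634 0.006104146158035585
```

View pics/s7c.png

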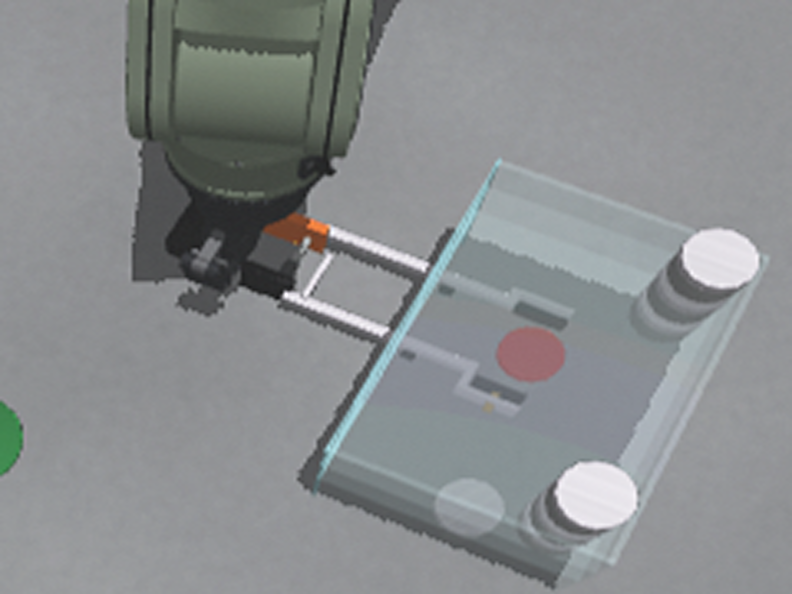

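View pics/c7c.png

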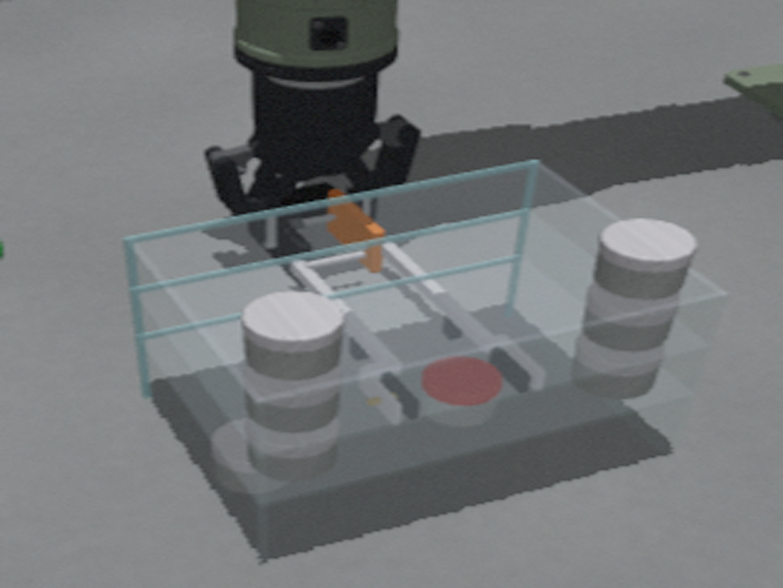

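>>> {"fn": "play_rows", "kwargs": {"commands": [{"hand": 0.28, "travel": [0, 0, 0], "twist": [0, 0, 0]}, {"hand": 0.22, "travel": [0, 0, 0], "twist": [0, 0, 0]}, {"hand": 0.16, "travel": [0, 0, 0], "twist": [0, 0, 0]}, {"hand": 0.1, "travel": [0, 0, 0], "twist": [0, 0, 0]}, {"hand": 0.1, "travel": [0, 0, 0], "twist": [0, 0, 0]}, {"hand": 0.1, "travel": [0, 0, 0], "twist": [0, 0, 0]}]}}

```text
t: 10.95
ee_pos: [0.5609, 0.0479, 0.0346]
orientation: [[-0.001, -0.064, 0.998], [-0.006, 0.998, 0.064], [-1.0, -0.006, -0.001]]
wrist_force: [0.2, 0.4, -0.1]
gripper_width: 0.549
```

```bash
python3 look.py 8
```

```text
side [400.4423 250.6959] 332 [0.5504 0.2606 0.034 ] scene [388.9278 301.1749] 512 [0.5529 0.2636 0.034 ]
11.05 [0.5609 0.0479 0.0346] 0.5489463092481971 [0.9497 0.6883 0.4329]
fwd,lat -0.213688675808612 0.005717495424223704
```

View pics/s8c.png

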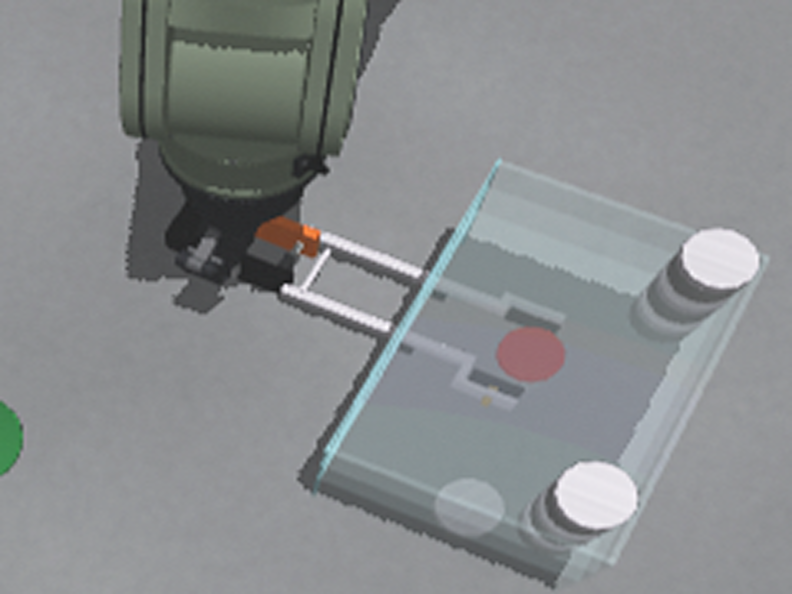

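View pics/c8c.png

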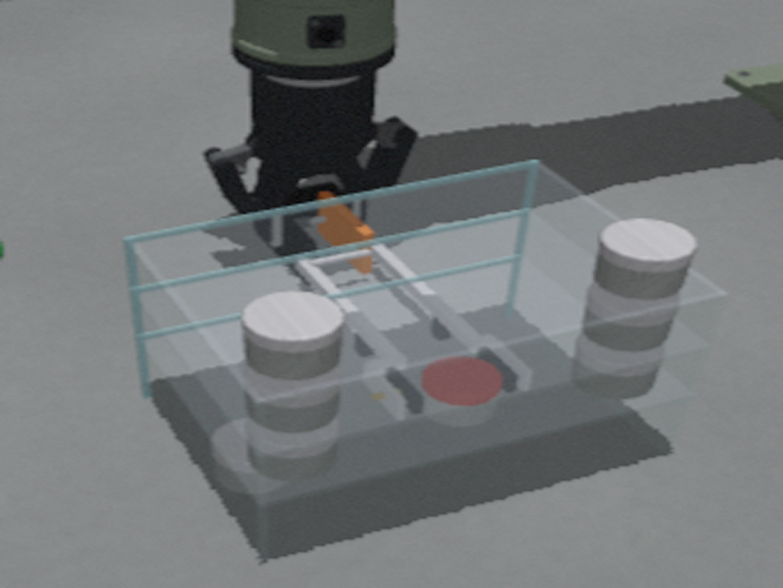

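>>> {"fn": "play_rows", "kwargs": {"commands": [{"hand": 0.06, "travel": [-0.04, 0.03, 0], "twist": [0, 0, 0]}, {"hand": 0.03, "travel": [-0.04, 0.03, 0], "twist": [0, 0, 0]}, {"hand": 0.03, "travel": [0, 0, 0], "twist": [0, 0, 0]}, {"hand": 0.03, "travel": [0, 0, 0], "twist": [0, 0, 0]}]}}

```text
t: 11.45
ee_pos: [0.5604, 0.0494, 0.0369]
orientation: [[-0.002, -0.064, 0.998], [-0.007, 0.998, 0.064], [-1.0, -0.007, -0.002]]
wrist_force: [-0.1, -0.6, -1.3]
gripper_width: 0.516
```

```bash
python3 look.py 9; python3 - <<'E'
import cv2,numpy as np
a=cv2.imread('pics/s9.png')[205:285,360:440];b=cv2.imread('pics/c9.png')[270:335,340:430]
cv2.imwrite('pics/z9.png',np.hstack([cv2.resize(a,(390,390),interpolation=2),cv2.resize(b,(400,390),interpolation=2)]))
E
```

```text
side [400.4454 250.6936] 330 [0.5504 0.2606 0.034 ] scene [388.931  301.1766] 513 [0.5529 0.2636 0.034 ]
11.55 [0.5604 0.0494 0.0369] 0.5170787971855839 [ 0.2143  0.1267 -1.8298]
fwd,lat -0.21213389737491062 0.006094398169706053
```

View pics/z9.png

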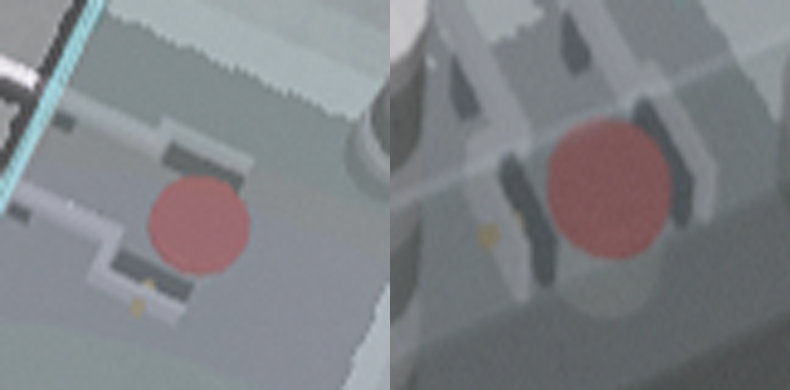

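>>> {"fn": "play_rows", "kwargs": {"commands": [{"hand": 0.0, "travel": [0, 0, 0], "twist": [0, 0, 0]}, {"hand": 0.0, "travel": [0, 0, 0], "twist": [0, 0, 0]}, {"hand": 0.0, "travel": [0, 0, 0], "twist": [0, 0, 0]}]}}

```text
t: 11.85
ee_pos: [0.5605, 0.0494, 0.0369]
orientation: [[-0.002, -0.063, 0.998], [-0.007, 0.998, 0.063], [-1.0, -0.007, -0.002]]
wrist_force: [0.6, 0.7, -1.7]
gripper_width: 0.501
```

```bash
python3 look.py 10
```

```text
side [400.4406 250.6842] 331 [0.5504 0.2606 0.034 ] scene [388.9326 301.1775] 515 [0.5529 0.2636 0.034 ]
11.95 [0.5605 0.0494 0.0369] 0.5002990010299907 [-0.0482 -0.4242 -0.9651]
fwd,lat -0.21214904272409252 0.005974498149436992
```

>>> {"fn": "play_rows", "kwargs": {"commands": [{"hand": -0.02, "travel": [0, 0, 0], "twist": [0, 0, 0]}, {"hand": -0.02, "travel": [0, 0, 0], "twist": [0, 0, 0]}, {"hand": -0.02, "travel": [0, 0, 0], "twist": [0, 0, 0]}]}}

```text
t: 12.25
ee_pos: [0.5606, 0.0494, 0.037]
orientation: [[-0.001, -0.063, 0.998], [-0.007, 0.998, 0.063], [-1.0, -0.006, -0.002]]
wrist_force: [0.2, -0.2, -1.0]
gripper_width: 0.488
```

```bash
python3 look.py 11
```

```text
side [400.4394 250.6829] 331 [0.5504 0.2606 0.034 ] scene [388.9343 301.1949] 516 [0.5529 0.2637 0.034 ]
12.35 [0.5606 0.0494 0.037 ] 0.49166637714551387 [ 1.616  -0.3483 -1.5762]
fwd,lat -0.2121456544198343 0.005870468511999502
```

>>> {"fn": "play_rows", "kwargs": {"commands": [{"hand": -0.04, "travel": [0, 0, 0], "twist": [0, 0, 0]}, {"hand": -0.04, "travel": [0, 0, 0], "twist": [0, 0, 0]}, {"hand": -0.04, "travel": [0, 0, 0], "twist": [0, 0, 0]}]}}

```text
t: 12.65
ee_pos: [0.5607, 0.0494, 0.037]
orientation: [[-0.001, -0.063, 0.998], [-0.007, 0.998, 0.063], [-1.0, -0.006, -0.002]]
wrist_force: [0.5, -0.8, -1.0]
gripper_width: 0.482
```

```bash
python3 look.py 12;  python3 - <<'E'
import cv2,numpy as np
a=cv2.imread('pics/s12.png')[205:285,360:440];b=cv2.imread('pics/c12.png')[270:335,340:430]
cv2.imwrite('pics/z12.png',np.hstack([cv2.resize(a,(390,390),interpolation=2),cv2.resize(b,(400,390),interpolation=2)]))
E
```

```text
side [400.4391 250.6825] 332 [0.5504 0.2606 0.034 ] scene [388.9229 301.2   ] 515 [0.5529 0.2637 0.034 ]
12.75 [0.5607 0.0494 0.037 ] 0.48392159266738977 [ 1.3545  0.615  -1.6552]
fwd,lat -0.2121434607722712 0.005828649944494695
```

View pics/z12.png

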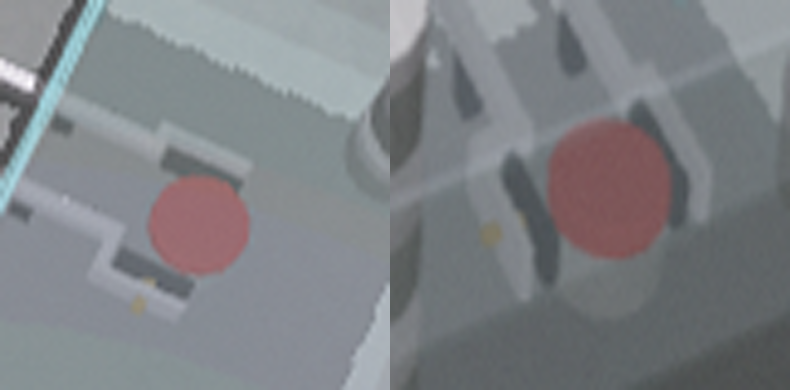

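>>> {"fn": "play_rows", "kwargs": {"commands": [{"hand": -0.06, "travel": [0, 0, 0], "twist": [0, 0, 0]}, {"hand": -0.06, "travel": [0, 0, 0], "twist": [0, 0, 0]}, {"hand": -0.06, "travel": [0, 0, 0], "twist": [0, 0, 0]}]}}

```text
t: 13.05
ee_pos: [0.5607, 0.0495, 0.037]
orientation: [[-0.001, -0.063, 0.998], [-0.006, 0.998, 0.063], [-1.0, -0.006, -0.001]]
wrist_force: [1.6, 0.7, -1.3]
gripper_width: 0.473
```

```bash
python3 look.py 13
```

```text
side [400.4311 250.6849] 332 [0.5504 0.2605 0.034 ] scene [388.9176 301.1866] 515 [0.5529 0.2637 0.034 ]
13.15 [0.5607 0.0495 0.037 ] 0.4727715335400462 [-0.0777 -0.7989  0.146 ]
fwd,lat -0.2121035013568063 0.005765656506603429
```

>>> {"fn": "play_rows", "kwargs": {"commands": [{"hand": -0.08, "travel": [0, 0, 0], "twist": [0, 0, 0]}, {"hand": -0.08, "travel": [0, 0, 0], "twist": [0, 0, 0]}, {"hand": -0.08, "travel": [0, 0, 0], "twist": [0, 0, 0]}]}}

```text
t: 13.45
ee_pos: [0.5607, 0.0494, 0.037]
orientation: [[-0.001, -0.063, 0.998], [-0.007, 0.998, 0.063], [-1.0, -0.006, -0.002]]
wrist_force: [0.3, -0.0, -1.5]
gripper_width: 0.459
```

```bash
python3 look.py 14
```

```text
side [400.435 250.69 ] 333 [0.5504 0.2606 0.034 ] scene [388.951  301.1619] 510 [0.5529 0.2636 0.034 ]
13.55 [0.5607 0.0494 0.037 ] 0.45571436728523074 [ 0.5729 -0.019  -1.1946]
fwd,lat -0.21215356727258605 0.005792095447024586
```

>>> {"fn": "play_rows", "kwargs": {"commands": [{"hand": -0.08, "travel": [0, -0.15, 0], "twist": [0, 0, 0]}, {"hand": -0.08, "travel": [0, 0, 0], "twist": [0, 0, 0]}]}}

```text
t: 13.75
ee_pos: [0.5608, 0.0445, 0.037]
orientation: [[-0.002, -0.064, 0.998], [-0.007, 0.998, 0.064], [-1.0, -0.007, -0.002]]
wrist_force: [0.6, -1.0, -0.2]
gripper_width: 0.461
```

```bash
python3 look.py 15;  python3 - <<'E'
import cv2,numpy as np
a=cv2.imread('pics/s15.png')[205:285,360:440];b=cv2.imread('pics/c15.png')[270:335,340:430]
cv2.imwrite('pics/z15.png',np.hstack([cv2.resize(a,(390,390),interpolation=2),cv2.resize(b,(400,390),interpolation=2)]))
E
```

```text
side [400.4323 250.6731] 332 [0.5504 0.2605 0.034 ] scene [388.9478 301.1638] 515 [0.5529 0.2636 0.034 ]
13.85 [0.5608 0.0451 0.037 ] 0.4634883974915368 [ 0.3543 -1.0691 -0.7682]
fwd,lat -0.21644505921791002 0.005981019456900532
```

View pics/z15.png

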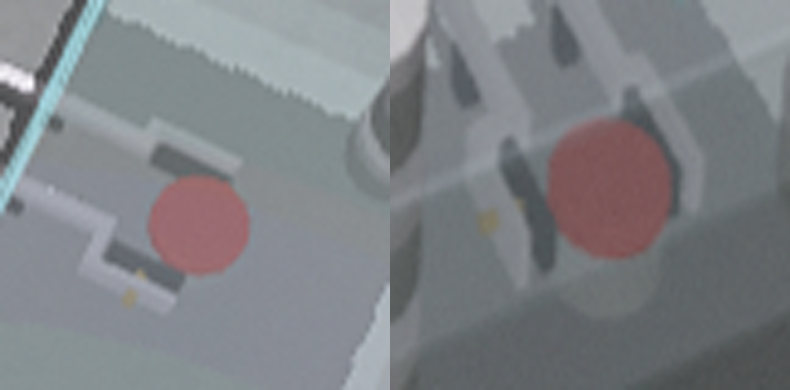

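>>> {"fn": "play_rows", "kwargs": {"commands": [{"hand": -0.08, "travel": [0, 0.18, 0], "twist": [0, 0, 0]}, {"hand": -0.1, "travel": [0, 0, 0], "twist": [0, 0, 0]}, {"hand": -0.1, "travel": [0, 0, 0], "twist": [0, 0, 0]}, {"hand": -0.1, "travel": [0, 0, 0], "twist": [0, 0, 0]}]}}

```text
t: 14.25
ee_pos: [0.5604, 0.0512, 0.0369]
orientation: [[-0.001, -0.064, 0.998], [-0.006, 0.998, 0.064], [-1.0, -0.006, -0.002]]
wrist_force: [0.4, -0.6, -0.6]
gripper_width: 0.448
```

```bash
python3 look.py 16
```

```text
side [400.4315 250.6673] 332 [0.5503 0.2605 0.034 ] scene [389.0255 301.1589] 511 [0.5527 0.2637 0.034 ]
14.35 [0.5604 0.0512 0.0369] 0.4531981357008459 [-0.3485  1.367  -0.2167]
fwd,lat -0.2103285012275467 0.005959839197108044
```

>>> {"fn": "play_rows", "kwargs": {"commands": [{"hand": -0.12, "travel": [0, 0, 0], "twist": [0, 0, 0]}, {"hand": -0.12, "travel": [0, 0, 0], "twist": [0, 0, 0]}, {"hand": -0.12, "travel": [0, 0, 0], "twist": [0, 0, 0]}]}}

```text
t: 14.65
ee_pos: [0.5606, 0.0512, 0.037]
orientation: [[-0.001, -0.064, 0.998], [-0.006, 0.998, 0.064], [-1.0, -0.006, -0.001]]
wrist_force: [-0.4, -0.6, -0.8]
gripper_width: 0.447
```

```bash
python3 look.py 17
```

```text
side [400.4457 250.6845] 330 [0.5504 0.2606 0.034 ] scene [389.0181 301.1549] 510 [0.5527 0.2636 0.034 ]
14.75 [0.5606 0.0512 0.037 ] 0.44160507088983847 [-0.0792  0.338  -0.5143]
fwd,lat -0.21033238420774916 0.005791295689643055
```

>>> {"fn": "play_rows", "kwargs": {"commands": [{"hand": -0.135, "travel": [0, 0, 0], "twist": [0, 0, 0]}, {"hand": -0.135, "travel": [0, 0, 0], "twist": [0, 0, 0]}, {"hand": -0.135, "travel": [0, 0, 0], "twist": [0, 0, 0]}]}}

```text
t: 15.05
ee_pos: [0.5607, 0.0512, 0.0371]
orientation: [[-0.001, -0.064, 0.998], [-0.006, 0.998, 0.064], [-1.0, -0.006, -0.001]]
wrist_force: [0.8, 0.2, -1.1]
gripper_width: 0.43
```

```bash
python3 look.py 18;  python3 - <<'E'
import cv2,numpy as np
a=cv2.imread('pics/s18.png')[205:285,360:440];b=cv2.imread('pics/c18.png')[270:335,340:430]
cv2.imwrite('pics/z18.png',np.hstack([cv2.resize(a,(390,390),interpolation=2),cv2.resize(b,(400,390),interpolation=2)]))
E
```

```text
side [400.4454 250.6608] 331 [0.5503 0.2605 0.034 ] scene [389.1052 301.153 ] 508 [0.5526 0.2637 0.034 ]
15.15 [0.5607 0.0512 0.0371] 0.4354635787537955 [ 0.4927 -0.3522  0.9035]
fwd,lat -0.21032545376714104 0.005704957484258146
```

View pics/z18.png

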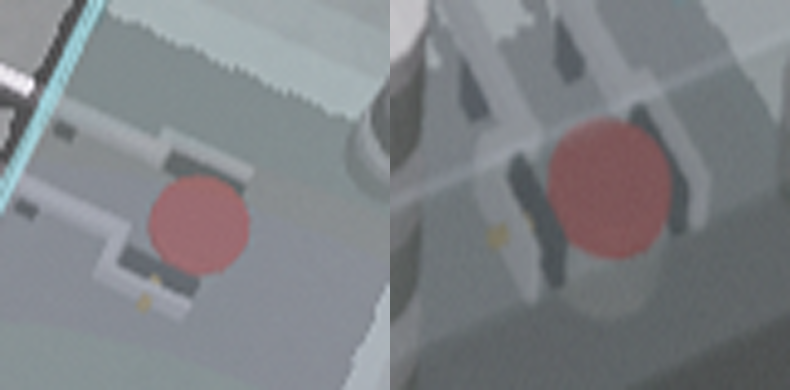

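>>> {"fn": "play_rows", "kwargs": {"commands": [{"hand": -0.15, "travel": [0, 0, 0], "twist": [0, 0, 0]}, {"hand": -0.15, "travel": [0, 0, 0], "twist": [0, 0, 0]}, {"hand": -0.15, "travel": [0, 0, 0], "twist": [0, 0, 0]}]}}

```text
t: 15.45
ee_pos: [0.5607, 0.0513, 0.0371]
orientation: [[-0.001, -0.064, 0.998], [-0.006, 0.998, 0.064], [-1.0, -0.006, -0.001]]
wrist_force: [0.2, 0.3, -0.5]
gripper_width: 0.429
```

```bash
python3 look.py 19
```

```text
side [400.4971 250.5539] 330 [0.55   0.2605 0.034 ] scene [389.2032 301.08  ] 508 [0.5524 0.2636 0.034 ]
15.55 [0.5607 0.0513 0.0371] 0.4243323541672328 [ 0.7195 -1.3153 -0.5058]
fwd,lat -0.21030949718382794 0.005673382713212594
```

>>> {"fn": "play_rows", "kwargs": {"commands": [{"hand": -0.15, "travel": [0, -0.12, 0], "twist": [0, 0, 0]}, {"hand": -0.15, "travel": [0, 0, 0], "twist": [0, 0, 0]}]}}

```text
t: 15.75
ee_pos: [0.5608, 0.0475, 0.0371]
orientation: [[-0.001, -0.064, 0.998], [-0.006, 0.998, 0.064], [-1.0, -0.006, -0.002]]
wrist_force: [0.4, -3.4, 0.3]
gripper_width: 0.423
```

```bash
python3 look.py 20
```

```text
side [398.9685 249.6082] 333 [0.5498 0.2568 0.034 ] scene [388.4049 299.6454] 500 [0.5522 0.2603 0.034 ]
15.85 [0.5608 0.0477 0.0371] 0.426624208664731 [-0.1487 -2.6933  0.1162]
fwd,lat -0.21385392621778745 0.005822467933693175
```

>>> {"fn": "play_rows", "kwargs": {"commands": [{"hand": -0.142, "travel": [0, 0, 0], "twist": [0, 0, 0]}, {"hand": -0.142, "travel": [0, 0, 0], "twist": [0, 0, 0]}, {"hand": -0.142, "travel": [0, -0.12, 0], "twist": [0, 0, 0]}, {"hand": -0.142, "travel": [0, 0, 0], "twist": [0, 0, 0]}]}}

```text
t: 16.25
ee_pos: [0.561, 0.0441, 0.037]
orientation: [[-0.001, -0.065, 0.998], [-0.006, 0.998, 0.065], [-1.0, -0.006, -0.002]]
wrist_force: [0.9, -2.3, 0.3]
gripper_width: 0.428
```

```bash
python3 look.py 21
```

```text
side [397.4959 248.9239] 326 [0.5501 0.2534 0.034 ] scene [387.4762 298.3916] 499 [0.5525 0.2573 0.034 ]
16.35 [0.561  0.0444 0.0371] 0.43445101076970993 [-0.1465 -1.5046  0.394 ]
fwd,lat -0.2172128413949089 0.0059137206608561475
```

>>> {"fn": "play_rows", "kwargs": {"commands": [{"hand": -0.134, "travel": [0, 0, 0], "twist": [0, 0, 0]}, {"hand": -0.134, "travel": [0, 0, 0], "twist": [0, 0, 0]}, {"hand": -0.134, "travel": [0, -0.12, 0], "twist": [0, 0, 0]}, {"hand": -0.134, "travel": [0, 0, 0], "twist": [0, 0, 0]}]}}

```text
t: 16.75
ee_pos: [0.5611, 0.0408, 0.037]
orientation: [[-0.001, -0.065, 0.998], [-0.005, 0.998, 0.065], [-1.0, -0.005, -0.002]]
wrist_force: [-0.6, -1.0, -0.3]
gripper_width: 0.429
```

```bash
python3 look.py 22
```

```text
side [396.0981 248.2755] 327 [0.5503 0.2501 0.034 ] scene [386.5147 296.9537] 497 [0.5525 0.2538 0.034 ]
16.85 [0.5611 0.041  0.0371] 0.43283111585771955 [-0.1638 -1.7341 -0.0674]
fwd,lat -0.22052700365991845 0.006009160568676704
```

>>> {"fn": "play_rows", "kwargs": {"commands": [{"hand": -0.118, "travel": [0, 0, 0], "twist": [0, 0, 0]}, {"hand": -0.118, "travel": [0, 0, 0], "twist": [0, 0, 0]}, {"hand": -0.118, "travel": [0, -0.12, 0], "twist": [0, 0, 0]}, {"hand": -0.118, "travel": [0, 0, 0], "twist": [0, 0, 0]}]}}

```text
t: 17.25
ee_pos: [0.5613, 0.0375, 0.037]
orientation: [[-0.002, -0.066, 0.998], [-0.005, 0.998, 0.066], [-1.0, -0.005, -0.002]]
wrist_force: [1.0, -1.4, 0.0]
gripper_width: 0.439
```

```bash
python3 look.py 23
```

```text
side [394.6406 247.5437] 324 [0.5504 0.2467 0.034 ] scene [385.5268 295.592 ] 493 [0.5527 0.2505 0.034 ]
17.35 [0.5612 0.0378 0.037 ] 0.43775250840802554 [ 0.1689 -1.8231 -0.6545]
fwd,lat -0.2237935049718938 0.006142094104233687
```

>>> {"fn": "play_rows", "kwargs": {"commands": [{"hand": -0.102, "travel": [0, 0, 0], "twist": [0, 0, 0]}, {"hand": -0.102, "travel": [0, 0, 0], "twist": [0, 0, 0]}, {"hand": -0.102, "travel": [0, -0.12, 0], "twist": [0, 0, 0]}, {"hand": -0.102, "travel": [0, 0, 0], "twist": [0, 0, 0]}]}}

```text
t: 17.75
ee_pos: [0.5614, 0.0342, 0.037]
orientation: [[-0.002, -0.066, 0.998], [-0.005, 0.998, 0.066], [-1.0, -0.005, -0.002]]
wrist_force: [-0.5, -1.2, -0.9]
gripper_width: 0.447
```

```bash
python3 look.py 24
```

```text
side [393.3221 246.9409] 327 [0.5507 0.2436 0.034 ] scene [384.4596 294.2128] 489 [0.553  0.2471 0.034 ]
17.85 [0.5614 0.0346 0.037 ] 0.450981393711575 [-0.2894 -1.5209 -1.0675]
fwd,lat -0.22702890497358721 0.006190815124738436
```

>>> {"fn": "play_rows", "kwargs": {"commands": [{"hand": -0.092, "travel": [0, 0, 0], "twist": [0, 0, 0]}, {"hand": -0.092, "travel": [0, 0, 0], "twist": [0, 0, 0]}, {"hand": -0.092, "travel": [0, -0.12, 0], "twist": [0, 0, 0]}, {"hand": -0.092, "travel": [0, 0, 0], "twist": [0, 0, 0]}]}}

```text
t: 18.25
ee_pos: [0.5616, 0.0309, 0.037]
orientation: [[-0.002, -0.067, 0.998], [-0.005, 0.998, 0.067], [-1.0, -0.004, -0.002]]
wrist_force: [0.4, -0.2, -1.5]
gripper_width: 0.456
```

```bash
python3 look.py 25
```

```text
side [393.4464 247.0107] 328 [0.5507 0.2439 0.034 ] scene [384.4887 294.3222] 492 [0.5531 0.2473 0.034 ]
18.35 [0.5616 0.0314 0.0369] 0.455932731431157 [-0.3156 -0.4951 -1.8051]
fwd,lat -0.2302147738752514 0.0062417719665091445
```

>>> {"fn": "play_rows", "kwargs": {"commands": [{"hand": -0.11, "travel": [0, 0.06, 0], "twist": [0, 0, 0]}, {"hand": -0.125, "travel": [0, 0, 0], "twist": [0, 0, 0]}, {"hand": -0.134, "travel": [0, 0, 0], "twist": [0, 0, 0]}, {"hand": -0.134, "travel": [0, 0, 0], "twist": [0, 0, 0]}, {"hand": -0.134, "travel": [0, 0, 0], "twist": [0, 0, 0]}, {"hand": -0.134, "travel": [0, 0, 0], "twist": [0, 0, 0]}, {"hand": -0.134, "travel": [0, 0, 0], "twist": [0, 0, 0]}, {"hand": -0.134, "travel": [0, 0, 0], "twist": [0, 0, 0]}]}}

```text
t: 19.15
ee_pos: [0.5616, 0.0334, 0.037]
orientation: [[-0.001, -0.067, 0.998], [-0.004, 0.998, 0.067], [-1.0, -0.004, -0.002]]
wrist_force: [1.0, 0.8, -0.9]
gripper_width: 0.43
```

```bash
python3 look.py 26; python3 - <<'E'
import cv2,numpy as np
a=cv2.imread('pics/s26.png')[205:285,350:430];b=cv2.imread('pics/c26.png')[260:325,340:430]
cv2.imwrite('pics/z26.png',np.hstack([cv2.resize(a,(390,390),interpolation=2),cv2.resize(b,(400,390),interpolation=2)]))
E
```

```text
side [394.337  247.3142] 328 [0.5503 0.2459 0.034 ] scene [385.2363 295.0764] 498 [0.5527 0.2493 0.034 ]
19.25 [0.5616 0.0334 0.0371] 0.43364397652779146 [ 0.1637 -0.8306 -1.0831]
fwd,lat -0.22822880270404852 0.0060373342269760015
```

View pics/z26.png

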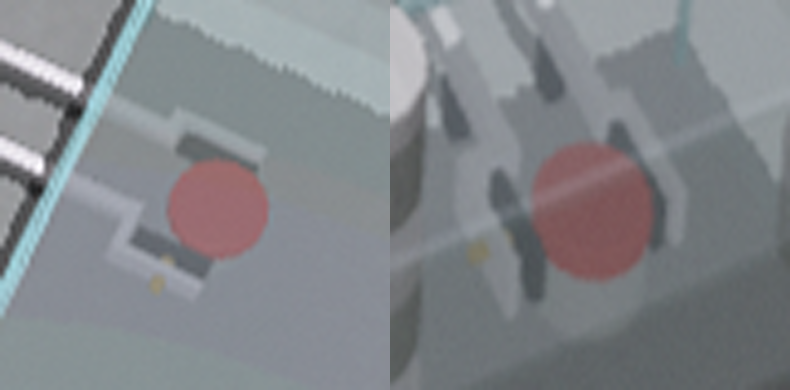

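>>> {"fn": "play_rows", "kwargs": {"commands": [{"hand": -0.134, "travel": [0, -0.2, 0], "twist": [0, 0, 0]}, {"hand": -0.134, "travel": [0, -0.35, 0], "twist": [0, 0, 0]}, {"hand": -0.134, "travel": [0, -0.4, 0], "twist": [0, 0, 0]}, {"hand": -0.134, "travel": [0, -0.4, 0], "twist": [0, 0, 0]}, {"hand": -0.134, "travel": [0, -0.4, 0], "twist": [0, 0, 0]}, {"hand": -0.134, "travel": [0, -0.4, 0], "twist": [0, 0, 0]}, {"hand": -0.134, "travel": [0, -0.3, 0], "twist": [0, 0, 0]}, {"hand": -0.134, "travel": [0, -0.1, 0], "twist": [0, 0, 0]}, {"hand": -0.134, "travel": [0, 0, 0], "twist": [0, 0, 0]}]}}

```text
t: 20.15
ee_pos: [0.5668, -0.0516, 0.0372]
orientation: [[-0.002, -0.065, 0.998], [-0.005, 0.998, 0.065], [-1.0, -0.005, -0.002]]
wrist_force: [-0.1, 0.6, -2.7]
gripper_width: 0.432
```

```bash
python3 look.py 27
```

```text
side [357.114  229.7311] 281 [0.5558 0.1583 0.034 ] scene [362.565  264.3493] 339 [0.5582 0.1682 0.034 ]
20.25 [ 0.5668 -0.0509  0.0372] 0.4383427265827233 [-0.3045 -1.3729 -1.7697]
fwd,lat -0.31266022337342625 0.007033241685236283
```

View pics/s27.png

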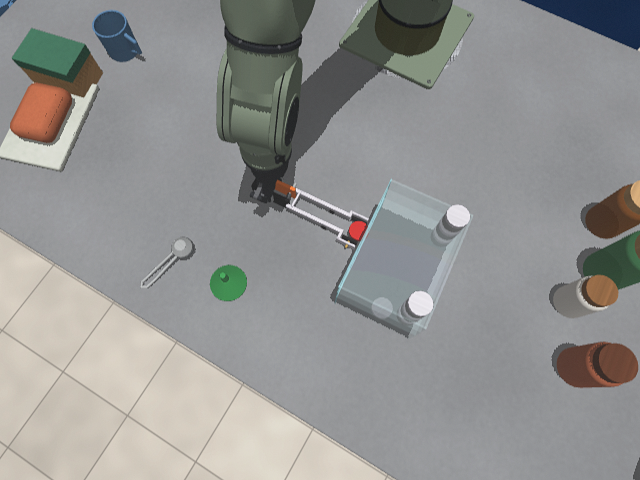

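>>> {"fn": "play_rows", "kwargs": {"commands": [{"hand": -0.134, "travel": [0, -0.2, 0], "twist": [0, 0, 0]}, {"hand": -0.134, "travel": [0, -0.35, 0], "twist": [0, 0, 0]}, {"hand": -0.134, "travel": [0, -0.4, 0], "twist": [0, 0, 0]}, {"hand": -0.134, "travel": [0, -0.4, 0], "twist": [0, 0, 0]}, {"hand": -0.134, "travel": [0, -0.4, 0], "twist": [0, 0, 0]}, {"hand": -0.134, "travel": [0, -0.4, 0], "twist": [0, 0, 0]}, {"hand": -0.134, "travel": [0, -0.4, 0], "twist": [0, 0, 0]}, {"hand": -0.134, "travel": [0, -0.2, 0], "twist": [0, 0, 0]}, {"hand": -0.134, "travel": [0, 0, 0], "twist": [0, 0, 0]}, {"hand": -0.134, "travel": [0, 0, 0], "twist": [0, 0, 0]}]}}

```text
t: 21.25
ee_pos: [0.5725, -0.141, 0.0374]
orientation: [[-0.002, -0.065, 0.998], [-0.005, 0.998, 0.065], [-1.0, -0.005, -0.003]]
wrist_force: [-0.1, 1.0, -2.0]
gripper_width: 0.437
```

```bash
python3 look.py 28; python3 - <<'E'
import cv2
a=cv2.imread('pics/s28.png')[150:270,230:390];cv2.imwrite('pics/z28.png',cv2.resize(a,(800,600),interpolation=2))
E
```

```text
side [321.5007 212.8861] 326 [0.5612 0.0723 0.034 ] scene [339.725  232.0457] 292 [0.5631 0.0698 0.034 ]
21.35 [ 0.5725 -0.1407  0.0374] 0.4356645241534138 [-0.3402 -0.4826 -2.4088]
fwd,lat -0.40258024247170476 0.007943644106487048
```

View pics/z28.png

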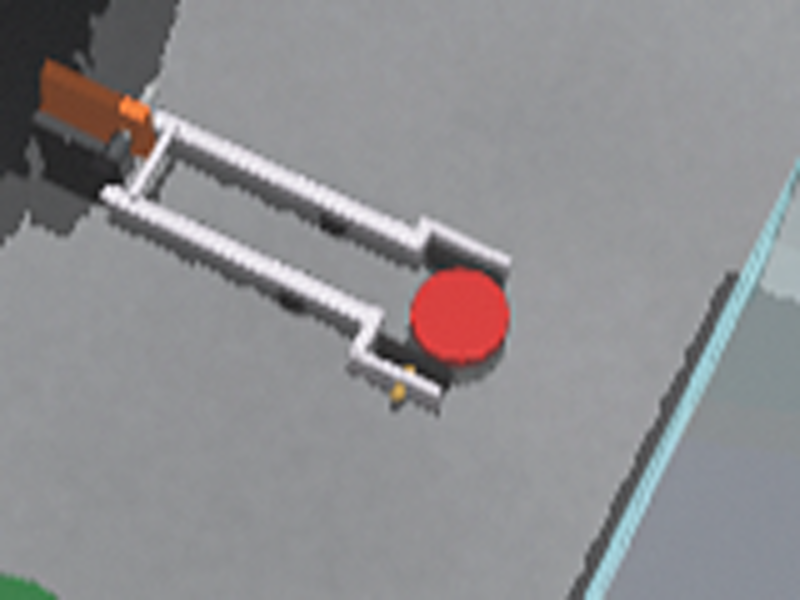

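View pics/c28.png

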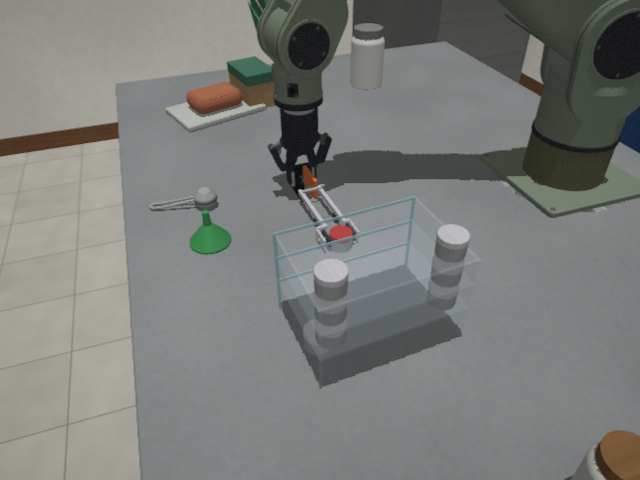

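>>> {"fn": "play_rows", "kwargs": {"commands": [{"hand": -0.1, "travel": [0.02, 0, 0], "twist": [0, 0, 0]}, {"hand": -0.05, "travel": [0.02, 0, 0], "twist": [0, 0, 0]}, {"hand": 0.03, "travel": [0.03, 0, 0], "twist": [0, 0, 0]}, {"hand": 0.12, "travel": [0.03, 0, 0], "twist": [0, 0, 0]}, {"hand": 0.2, "travel": [0.03, 0, 0], "twist": [0, 0, 0]}, {"hand": 0.28, "travel": [0, 0, 0], "twist": [0, 0, 0]}, {"hand": 0.34, "travel": [0, 0, 0], "twist": [0, 0, 0]}, {"hand": 0.34, "travel": [0, 0, 0], "twist": [0, 0, 0]}]}}

```text
t: 22.15
ee_pos: [0.5726, -0.1392, 0.0333]
orientation: [[-0.003, -0.068, 0.998], [-0.005, 0.998, 0.068], [-1.0, -0.004, -0.003]]
wrist_force: [-0.4, -1.5, -2.3]
gripper_width: 0.668
```

```bash
python3 look.py 29; python3 - <<'E'
import cv2
a=cv2.imread('pics/s29.png')[150:270,230:390];cv2.imwrite('pics/z29.png',cv2.resize(a,(800,600),interpolation=2))
E
```

```text
side [321.6178 213.1816] 326 [0.5617 0.0729 0.034 ] scene [339.6527 232.1459] 291 [0.5633 0.07   0.034 ]
22.25 [ 0.5726 -0.1392  0.0333] 0.6656420527308081 [-0.0068 -0.9038 -1.9317]
fwd,lat -0.40108369946133837 0.007714863866273126
```

View pics/z29.png

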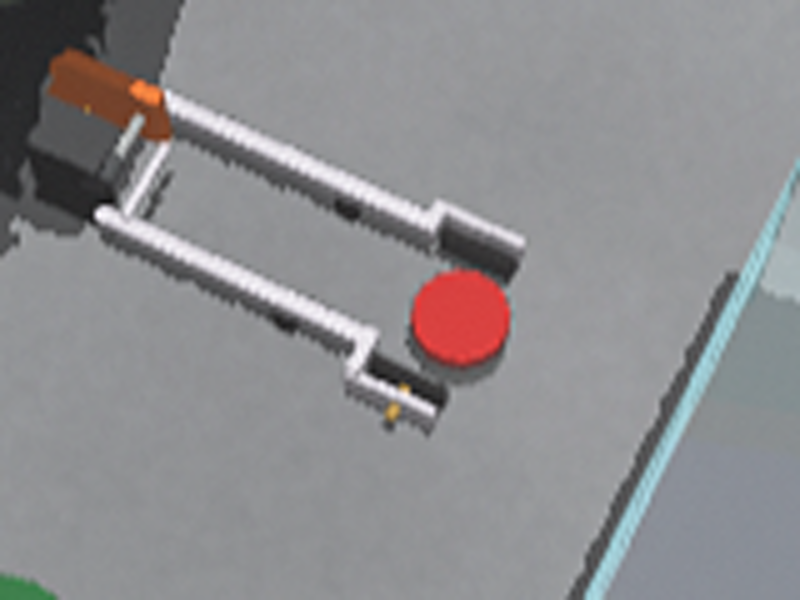

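>>> {"fn": "play_rows", "kwargs": {"commands": [{"hand": 0.34, "travel": [0, -0.2, 0], "twist": [0, 0, 0]}, {"hand": 0.34, "travel": [0, -0.4, 0], "twist": [0, 0, 0]}, {"hand": 0.34, "travel": [0, -0.5, 0], "twist": [0, 0, 0]}, {"hand": 0.34, "travel": [0, -0.5, 0], "twist": [0, 0, 0]}, {"hand": 0.34, "travel": [0, -0.5, 0], "twist": [0, 0, 0]}, {"hand": 0.34, "travel": [0, -0.4, 0], "twist": [0, 0, 0]}, {"hand": 0.34, "travel": [0, -0.3, 0], "twist": [0, 0, 0]}, {"hand": 0.34, "travel": [0, 0, 0], "twist": [0, 0, 0]}]}}

```text
t: 23.05
ee_pos: [0.5782, -0.2333, 0.0336]
orientation: [[-0.002, -0.065, 0.998], [-0.006, 0.998, 0.065], [-1.0, -0.006, -0.003]]
wrist_force: [0.1, -0.4, -1.9]
gripper_width: 0.671
```

```bash
python3 look.py 30
```

```text
side [321.6098 213.213 ] 326 [0.5618 0.0729 0.034 ] scene [339.4775 232.188 ] 290 [0.5637 0.07   0.034 ]
23.15 [ 0.5784 -0.2315  0.0336] 0.6659487703697866 [-0.2982 -0.1334 -1.906 ]
fwd,lat -0.49347755300591234 0.008637785778612551
```

View pics/s30.png

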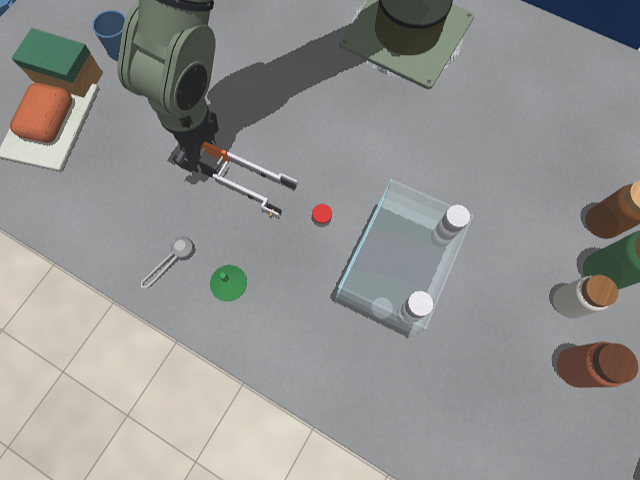

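>>> {"fn": "play_rows", "kwargs": {"commands": [{"hand": 0.36, "travel": [0.06, 0, 0], "twist": [0, 0, 0]}, {"hand": 0.38, "travel": [0.05, 0, 0], "twist": [0, 0, 0]}, {"hand": 0.38, "travel": [0, 0, 0], "twist": [0, 0, 0]}]}}

```text
t: 23.45
ee_pos: [0.5786, -0.23, 0.0305]
orientation: [[-0.002, -0.068, 0.998], [-0.005, 0.998, 0.068], [-1.0, -0.005, -0.003]]
wrist_force: [0.2, -0.7, -1.6]
gripper_width: 0.687
```

>>> {"fn": "play_rows", "kwargs": {"commands": [{"hand": 0.38, "travel": [0.06, 0, 0], "twist": [0, 0, 0]}, {"hand": 0.38, "travel": [0, 0, 0], "twist": [0, 0, 0]}]}}

```text
t: 23.65
ee_pos: [0.5788, -0.2295, 0.0288]
orientation: [[-0.002, -0.069, 0.998], [-0.005, 0.998, 0.069], [-1.0, -0.005, -0.003]]
wrist_force: [-0.0, -0.6, -0.9]
gripper_width: 0.691
```

>>> {"fn": "play_rows", "kwargs": {"commands": [{"hand": 0.38, "travel": [0.06, 0, 0], "twist": [0, 0, 0]}, {"hand": 0.38, "travel": [0, 0, 0], "twist": [0, 0, 0]}]}}

```text
t: 23.85
ee_pos: [0.5789, -0.2292, 0.027]
orientation: [[-0.002, -0.07, 0.998], [-0.005, 0.998, 0.07], [-1.0, -0.005, -0.002]]
wrist_force: [0.6, -0.9, -1.6]
gripper_width: 0.692
```

>>> {"fn": "play_rows", "kwargs": {"commands": [{"hand": 0.38, "travel": [0.06, 0, 0], "twist": [0, 0, 0]}, {"hand": 0.38, "travel": [0, 0, 0], "twist": [0, 0, 0]}, {"hand": 0.38, "travel": [0, 0, 0], "twist": [0, 0, 0]}]}}

```text
t: 24.15
ee_pos: [0.5791, -0.229, 0.0251]
orientation: [[-0.002, -0.07, 0.998], [-0.005, 0.998, 0.07], [-1.0, -0.004, -0.002]]
wrist_force: [-1.3, -0.8, 3.4]
gripper_width: 0.693
```

```bash
python3 - <<'E'
from h import *
s=snap('side','s31');c=snap('scene','c31');print(telemetry.observe()['wrist_force'])
cv2.imwrite('pics/z31.png',cv2.resize(c['color'][110:260,240:400,::-1],(800,600),interpolation=2))
E
```

```text
[-0.36392687  0.50195497  0.50904463]
```

View pics/z31.png

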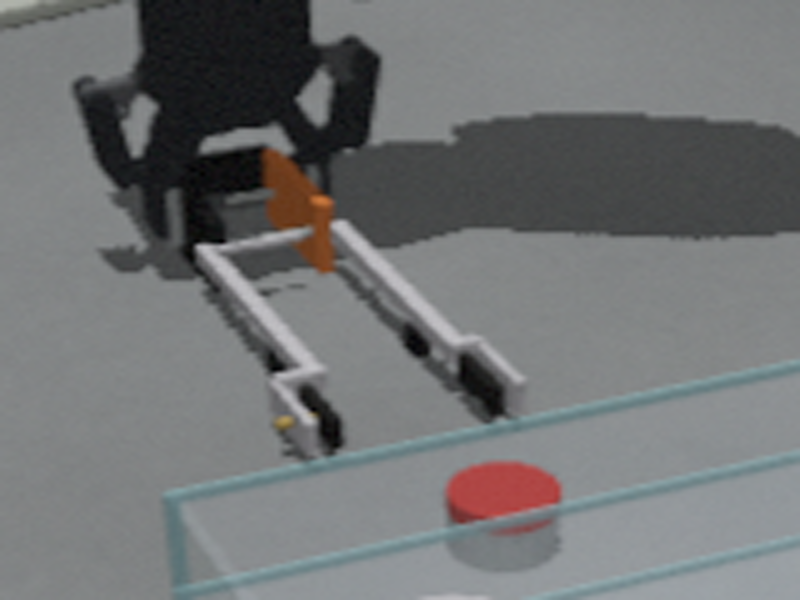

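>>> {"fn": "play_rows", "kwargs": {"commands": [{"hand": 0.5, "travel": [0, 0, 0], "twist": [0, 0, 0]}, {"hand": 0.7, "travel": [0, 0, 0], "twist": [0, 0, 0]}, {"hand": 0.95, "travel": [0, 0, 0], "twist": [0, 0, 0]}, {"hand": 1, "travel": [0, 0, 0], "twist": [0, 0, 0]}, {"hand": 1, "travel": [0, 0, 0], "twist": [0, 0, 0]}, {"hand": 1, "travel": [-0.3, 0, 0], "twist": [0, 0, 0]}, {"hand": 1, "travel": [-0.8, 0, 0], "twist": [0, 0, 0]}, {"hand": 1, "travel": [-1, 0, 0], "twist": [0, 0, 0]}, {"hand": 1, "travel": [-1, 0, 0], "twist": [0, 0, 0]}, {"hand": 1, "travel": [-1, 0, 0], "twist": [0, 0, 0]}]}}

```text
t: 25.25
ee_pos: [0.5779, -0.2272, 0.1509]
orientation: [[-0.007, -0.071, 0.997], [-0.002, 0.997, 0.071], [-1.0, -0.001, -0.007]]
wrist_force: [0.2, 0.7, 0.2]
gripper_width: 1.003
```

>>> {"fn": "play_rows", "kwargs": {"commands": [{"hand": 1, "travel": [0, 0, 0], "twist": [0, 0, 0]}, {"hand": 1, "travel": [0, 0, 0], "twist": [0, 0, 0]}, {"hand": 1, "travel": [0, 0, 0], "twist": [0, 0, 0]}, {"hand": 1, "travel": [0, 0, 0], "twist": [0, 0, 0]}]}}

```text
t: 25.65
ee_pos: [0.579, -0.2275, 0.1553]
orientation: [[-0.002, -0.071, 0.997], [-0.004, 0.997, 0.071], [-1.0, -0.003, -0.002]]
wrist_force: [0.5, 0.4, 0.6]
gripper_width: 0.998
```

```bash
python3 - <<'E'
from h import *
np.set_printoptions(precision=4,suppress=True)
s=snap('side','s32');c=snap('scene','c32')
for l,z in [('tin_center',.017),('reacher_jaws',.02),('funnel',0),('strainer',0)]:
    for p in (s,c):
        r=nets.place_of(p,l); print(l,[(round(q['p'],2),onz(p,q['location'],z)[:2]) for q in r[:1]])
E
python3 look.py 33
```

```text
tin_center [(0.76, array([0.557 , 0.0715]))]
tin_center []
reacher_jaws [(0.62, array([ 0.5636, -0.0299]))]
reacher_jaws [(0.71, array([ 0.5615, -0.0332]))]
funnel [(0.8, array([ 0.7936, -0.023 ]))]
funnel [(0.65, array([ 0.7924, -0.0338]))]
strainer [(0.77, array([ 0.7778, -0.1519]))]
strainer [(0.75, array([ 0.7857, -0.1516]))]
side [321.6046 213.2198] 326 [0.5618 0.0729 0.034 ] scene [339.4791 232.1904] 290 [0.5637 0.07   0.034 ]
26.25 [ 0.5792 -0.2276  0.1559] 1.0013817352533791 [-0.1968  0.5507  0.1057]
fwd,lat -0.48966843000012666 0.0075662385696867365
```

View pics/s32.png

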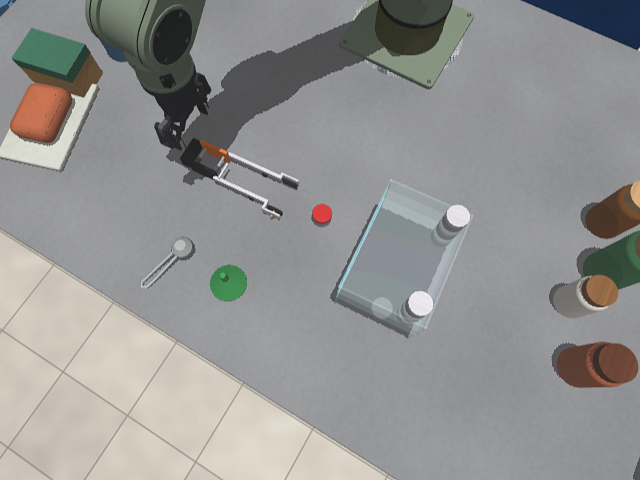

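View pics/c32.png

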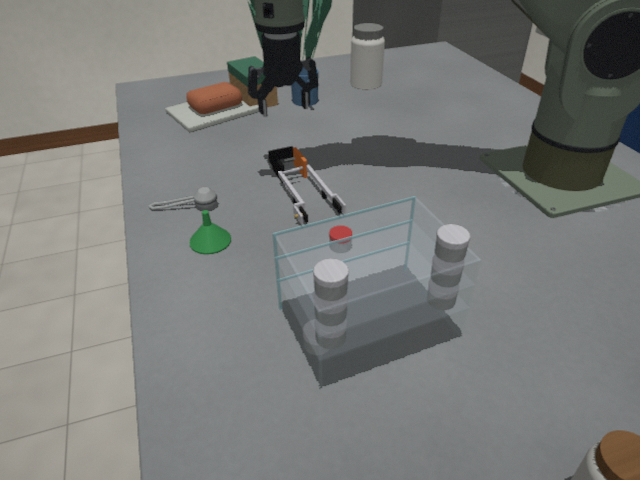

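```bash
python3 -c "
from bench import ticket
print(ticket.hand_in())"
```

```text
the job is handed in; nothing more can be done
None
```

I drew the red-lidded tin out from under the rack with the reacher, let it go, backed the reacher off, laid it flat on the shelf and handed the job in at about 26 s of the 72 s. The hand-in gave no verdict.

**How the squeeze was set:** I used pull tests, checking in the pictures whether the tin followed a small tug. The jaws first held the tin at about 23.5 mm of squeeze. I set 25.2 mm for the draw, which works out to about 5 N a side.

**Last checks, from the pictures:**
- **Tin:** it stands upright and still at about (0.56, 0.07). That puts its centre roughly 105 mm out from the rack's mouth.
- **Reacher:** it lies on the shelf, with its jaws about 90–100 mm from the tin and the gripper open above it.
- **Rack, funnel, strainer and the other tin:** none of them looks moved.

**Less certain:**
- **Jaw force:** it was never measured, only worked out from the squeeze and the stated 3 N per mm. While I was finding the contact it briefly reached about 7 N a side, under the 8 N limit but close to it.
- **Camera disagreement:** the two cameras differ by 2–3 mm on the tin's position. On the final check the network did not find the tin in the scene view, though its red lid showed there.

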